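# Fit the document camera to the copy stand, raise it to the band and clamp it

### The job

Set the small document camera down into the square shoe on the copy stand's arm and swing the shoe's steel latch fully shut over its foot. Then take the carriage by its open blue cam lever, lift it until the top of the carriage just meets the underside of the red band on the column, and, without letting go and keeping it at that height, swing the cam lever fully home. Finish still gripping the lever - do not let go at the end - and leave the other things on the desk where they are.

Things in the scene. Friction and masses are not known exactly. Their poses are not given: they have to be found in the camera images.
- camera: Loose document camera, 100 to 170 g, upright on the desk: black square foot 50 x 50 x 12 mm (lower edge bevelled: 42 x 42 at the bottom, full size from 5 mm up), centred on it a white square body 28 x 28 mm (the grip) rising to 54 mm above the underside. Origin: centre of the underside, z up, x and y along the sides. Any quarter turn fits the shoe.
- stand: Copy stand, fixed: white baseboard 200 x 310 mm, 12 mm thick, and an upright aluminium column (bar 20 mm in x by 30 mm in y), its top 319 mm above the desk. Origin: on the column's axis at desk level; x away from the robot (stand turned up to 0.25 rad), y along the stand's arm; the board reaches from -70 to +240 mm in y, -100 to +100 in x.
- carriage: Grey block 52 (x) x 60 (y) x 50 mm that slides up the column (125 mm, does not turn), with lever, latch, arm and shoe (they count as part of it) 0.4 to 0.55 kg. Starts at its bottom stop and sinks back there if let go with the cam lever open. Origin: column's axis, block's underside (100 mm up at the start); axes as stand. The arm (24 wide, 14 thick) leads along +y to the shoe; the cam lever is on the -x face.
- shoe_in (a point): Centre of the floor of the shoe, a black square open-topped pocket on the arm, 150 mm from the column: 54 x 54 mm inside, 15 mm deep, walls 5 mm, sides along the carriage's axes; axes as the carriage. The camera's foot rests on this floor, its top then 3 mm below the rim.
- latch (a joint): Steel latch bar of the shoe, rad. 0: shut, bar along the carriage's -y over the -x edge of the camera's foot, its underside 16 mm above the shoe's floor. 1.5: wide open, bar along the carriage's -x. Starts at 1.15 to 1.45. Swings level, stays where left, moves at about 0.5 N on the tab.
- latch_hinge (a point): Vertical pivot of the latch at the height of the bar's underside, at x -21, y +37 mm from the shoe's centre. At joint value q the bar points from here along (-sin q, -cos q) in the carriage's x, y axes and ends 60 mm away.
- latch_tab (a point): Middle of the latch's upright green thumb tab, 52 mm from the pivot. The tab is 8 mm thick in the swing direction, 10 mm along the bar, 20 mm tall, on a bar 5 mm thick and 8 mm wide; this point is 10 mm above the bar's upper face.
- cam_lever (a joint): Blue cam lever on the carriage, rad. 0: home, blade across the carriage's -x face, pointing along -y. 1.55: wide open, blade along -x, to the robot. Starts at 1.15 to 1.45. Swings level, stays where left, rides with the carriage. Takes about 1 N at the grip, up to about 5 N over the last 0.5 rad, where the cam bites; once shut the carriage no longer slides.
- lever_hinge (a point): Vertical pivot of the cam lever at mid-height of its blade (25 mm above the carriage's underside), at x -30, y +12 mm from the column's axis in the carriage's axes. At joint value q the blade points from here along (-sin q, -cos q) in the carriage's x, y axes.
- lever_grip (a point): Ribbed grip on the cam lever, 100 mm from the pivot, on the blade's centre line at mid-height. The blade is upright, 12 mm thick (pinch across this), 26 mm tall, and ends 116 mm from the pivot. Pinched here and raised, it lifts the whole carriage.
- rim (a point): On the column's axis, level with the carriage's top face (50 mm above its underside). To be brought level with mark.
- mark (a point): On the column's axis, level with the underside of the red marker band (27 x 37 mm, 6 mm high) clipped round the column; 45 to 105 mm above the carriage's top at the start. The band stays put and does not stop the carriage.
- tumbler: Stainless steel tumbler, 72 mm across, 105 mm tall, loose bystander. Origin: centre of the underside.
- jar: Glass marble jar with a rubber stopper, 68 mm across, 108 mm tall, loose bystander. Origin: centre of the underside.
- protractor_case: Flat red plastic case 120 x 66 x 15 mm, loose bystander. Origin: centre of the underside, x along its length.
- highlighter: Yellow highlighter lying on the desk, 124 mm long, 18 mm wide, 14 mm high, loose bystander. Origin: on the underside near its middle, x along its length.
Not all that is in view belongs to the job. There is more than one size of the camera; the one meant has the size given above.

How it is judged:
By the outcome, as a careful person would: the job done as asked, in the order asked, and still so for the second after the job is handed in, while the arm keeps its last pose, push and grip.
It also fails if it takes over 72 s, if anything falls off the work surface, if the arm or the gripper's body presses on something with over 40 N, if the wrist force passes 120 N, or if a joint passes its speed limit or range.

### The arm

A 6-joint arm with a two-finger parallel gripper is mounted at the origin on the work surface. World frame = base frame: x ahead of the robot, y to its left, z up, the work surface at z = 0. Lengths are in mm, angles in rad, forces in N, time in s.
With the tool pointing down it reaches from about 350 to 875 mm from the base axis. Payload 4.2 kg.
Tool frame: the origin (TCP) lies midway between the tips of the shut fingers; the grasp point (between the pads) lies 19 mm behind it; z points along the fingers, y is the direction in which the jaws open and shut (so a half turn about z gives the same grasp; the last joint's range is limited). The gripper opens to 85 mm and grips with 20 to 120 N. Pads are 22 mm wide; open, the fingers measure 114 mm over their backs; the gripper's body (76 mm by 85 mm) begins 54 mm behind the grasp point. The pads swing forward as they close: fully open they stand 13 mm farther back than shut.
Start: joints at [-1.036, 0.385, 0.008, 0, -1.194, -0.259], TCP at [170.214, -601.354, 231.312] pointing down, gripper open.
Joint ranges: [-3.14, 3.14], [-1.21, 2.06], [-1.07, 1.41], [-3.16, 2.05], [-2.99, -0.16], [-3.1, 3.1]. Speed limits (rad/s): [2.79, 2.79, 3.14, 3.14, 3.14, 3.14].

### API

Orientations are given as a unit quaternion [x, y, z, w].
In Python, from bench import arm gives the robot as it stands.
- The arm moves only by the tool servo_tool, never from a script. Its argument "rows" is a list of rows, each an object of numbers: "fingers": the finger opening in cm, from 0 to 8.54; "x", "y", "z": the shift along the tool's x, y, z in cm; "turn": the turn about the tool's z in degrees. A call has 1 to 10 rows; each row shifts and turns the commanded pose from where the row before left it, along the tool's axes as they then stand; what a row does not reach is not made up. A row lasts 1/12 s, in which the tool goes at most 41.7 mm and 7.16 degrees, less where a joint would pass 70% of its speed; a pose out of reach is approached as far as the arm can. A call is refused whole if a number of a shift passes 4.17 or a number of a turn 7.16, either way. A call with a gripper value outside its range is refused whole. The fingers move at their own pace and stop on an object; the grip force is fixed at half the most. Time passes only in rows, so rows that do not move let the fingers close. It gives the time, the measured TCP pose, the force and the opening at its end, in the units of the state.
- arm.read_state(): the state, without advancing time (a new reading comes with each control period).
- arm.get_image(name): name is "scene" or "top" or "wrist"; returns (picture, depth): 420x560x3 uint8, red, green, blue; 420x560 float32, mm along the optical axis (not along the pixel's ray), 0 where there is no reading.
- arm.camera_model(name): a dict with "fx", "fy", "cx", "cy" (pixels), "k1" (the pictures are not rectified: a ray, as slopes to the right and down, at radius r is drawn at 1 + k1 r^2 times it, then the intrinsics apply), "pose" (4x4, takes a point from camera to world coordinates). Camera axes: x right, y down, z forward; pixel columns grow to the right and rows downward; lengths in mm; the calibration is good to about 2 mm. A picture is of the moment at which its call begins: read the wrist's pose just before it. camera_model takes no time and is no camera call; for the wrist camera it gives the pose at the moment of the call.
- arm.job_done(): hands the job in, once; it reports no verdict.
The state is a dict: "clock": time; "joints": joint angles; "joint_vel": joint speeds; "joint_efforts": joint torques, N m; "position": TCP position; "ee_rot": TCP orientation; "contact_force": force on the tool from outside, world axes, zero at the start; "wrist_torque": the same for the moment, N m; "gripper_width": finger opening in mm.
Only numpy, scipy, OpenCV 4.12 (cv2) and the standard library are available. Lean on these libraries where they do the work, as an engineer would, in place of code of your own. Each camera call takes 0.05 s, during which the arm holds its last target.

## Working session

There is one attempt and no reset: what is moved stays moved. The work goes in short steps, Python scripts to look and compute and a tool call to move; the robot and the scene stay as the last step left them, time stands still between calls to the robot, and variables do not carry over. Pictures are saved under pics/ and viewed, and the job is handed in when it is done.

Besides the shell and the picture viewer there is one more tool, called in YAML: its name, and indented under it one key for each argument. servo_tool: Moves the arm, as the interface text tells. Its arguments: {"type":"object","properties":{"rows":{"type":"array","items":{"type":"object","properties":{"fingers":{"type":"number"},"x":{"type":"number"},"y":{"type":"number"},"z":{"type":"number"},"turn":{"type":"number"}}}}},"required":["rows"]}

```bash
ls; mkdir -p pics; cat > h.py <<'E'
import numpy as np, cv2, json
from bench import arm
def grab(n,f):
    m=arm.camera_model(n); p,d=arm.get_image(n)
    cv2.imwrite(f'pics/{f}.png',cv2.cvtColor(p,cv2.COLOR_RGB2BGR)); np.savez(f'{f}.npz',p=p,d=d,fx=m['fx'],fy=m['fy'],cx=m['cx'],cy=m['cy'],k1=m['k1'],pose=np.array(m['pose']))
    return load(f)
def load(f): return dict(np.load(f'{f}.npz'))
def ray(v,uv):
    uv=np.atleast_2d(np.array(uv,float))
    K=np.array([[v['fx'],0,v['cx']],[0,v['fy'],v['cy']],[0,0,1]]);
    s=cv2.undistortPoints(uv.reshape(-1,1,2),K,np.array([float(v['k1']),0,0,0])).reshape(-1,2)
    return np.c_[s,np.ones(len(s))]
def onz(v,uv,z):
    r=ray(v,uv)@v['pose'][:3,:3].T; o=v['pose'][:3,3]
    return o+r*((z-o[2])/r[:,2])[:,None]
def ond(v,uv):
    uv=np.atleast_2d(np.array(uv)); d=v['d'][uv[:,1].astype(int),uv[:,0].astype(int)]
    return (ray(v,uv)*d[:,None])@v['pose'][:3,:3].T+v['pose'][:3,3]
def proj(v,P):
    P=np.atleast_2d(P); c=(P-v['pose'][:3,3])@v['pose'][:3,:3]; s=c[:,:2]/c[:,2:]; s=s*(1+v['k1']*(s**2).sum(1))[:,None]
    return s*[v['fx'],v['fy']]+[v['cx'],v['cy']]
def cloud(v):
    h,w=v['d'].shape; u,vv=np.meshgrid(np.arange(w),np.arange(h)); uv=np.c_[u.ravel(),vv.ravel()]
    return ond(v,uv).reshape(h,w,3)
E
python3 - <<'E'
from h import *
for n in ['scene','top','wrist']:
    v=grab(n,n+'0'); print(n,v['fx'],v['k1'],v['pose'].round(3).tolist())
print(arm.read_state())
E
```

```text
pics
scene 421.454156561191 -0.040503112094234246 [[0.868, 0.316, -0.384, 924.317], [0.497, -0.577, 0.648, -817.306], [-0.017, -0.753, -0.658, 884.348], [0.0, 0.0, 0.0, 1.0]]
top 465.7037981362277 -0.15768640089785085 [[0.007, -0.988, 0.155, 279.16], [-1.0, -0.003, 0.024, -74.71], [-0.023, -0.155, -0.988, 1365.236], [0.0, 0.0, 0.0, 1.0]]
wrist 317.0298814193547 -0.00871690564214449 [[-0.273, 0.917, 0.291, 94.518], [0.962, 0.26, 0.085, -621.86], [0.002, 0.304, -0.953, 372.137], [0.0, 0.0, 0.0, 1.0]]
{'clock': 0.15, 'joints': array([-1.03637026e+00,  3.85378347e-01,  6.91373834e-03, -3.38168256e-04,
       -1.19400966e+00, -2.58614148e-01]), 'joint_vel': array([-0.00043412, -0.00178538,  0.00274615,  0.00235491,  0.00157372,
        0.00017222]), 'joint_efforts': array([-5.81884160e-05, -3.92679727e+01,  1.88580251e+01,  4.18863416e+00,
       -3.45933979e-03,  5.41083978e-06]), 'position': array([ 170.09780775, -600.93768166,  230.46570801]), 'ee_rot': array([-1.37407456e-01,  9.90514241e-01,  8.34577582e-04, -1.79043870e-04]), 'contact_force': array([0.31128884, 0.75750498, 0.75885081]), 'wrist_torque': array([-0.04735699,  0.01116581, -0.05268447]), 'gripper_width': 85.57366605141401}
```

View pics/scene0.png

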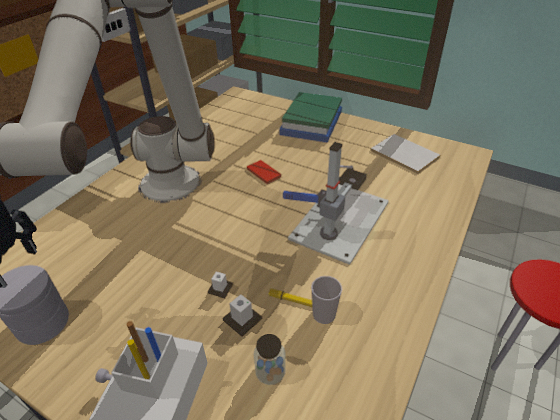

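View pics/top0.png

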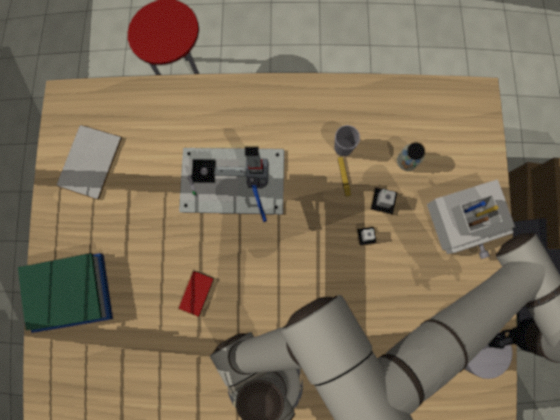

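View pics/wrist0.png

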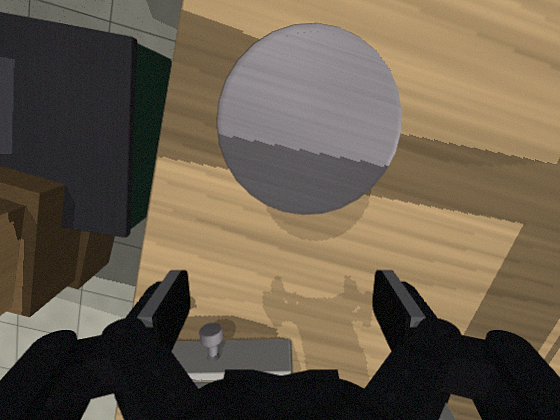

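Top view: stand at (232,180) with the shoe at (204,171) and the lever at (260,205). There are two document cameras, at (384,200) and (368,236). Now I'll measure them.

```bash
python3 - <<'E'
from h import *
v=load('top0'); C=cloud(v); 
for nm,(x0,y0,x1,y1) in dict(stand=(170,130,300,230),cams=(345,175,415,255)).items():
    im=cv2.cvtColor(v['p'][y0:y1,x0:x1],cv2.COLOR_RGB2BGR); s=6 if nm=='stand' else 8
    cv2.imwrite(f'pics/t_{nm}.png',cv2.resize(im,None,fx=s,fy=s,interpolation=cv2.INTER_CUBIC)[:600,:800])
s=load('scene0'); CS=cloud(s)
for n,(c,box) in dict(big=(C,(365,180,405,220)),small=(C,(352,222,385,250))).items():
    x0,y0,x1,y1=box; P=c[y0:y1,x0:x1].reshape(-1,3); 
    z=P[:,2]; print(n,np.histogram(z,bins=np.arange(-6,90,4)))
    t=P[z>30]; print(t.min(0),t.max(0),t.mean(0)); t=P[(z>6)]; print(t.min(0),t.max(0))
im=cv2.cvtColor(s['p'][130:270,270:400],cv2.COLOR_RGB2BGR); cv2.imwrite('pics/s_stand.png',cv2.resize(im,None,fx=4.2,fy=4.2,interpolation=cv2.INTER_CUBIC))
E
```

```text
big (array([188, 539, 291,  38,  36, 146,  89,  11,   5,  10,   3,   3,   5,
         7,   5,   6,   2,   3,  16,  63,  97,  16,   1]), array([-6, -2,  2,  6, 10, 14, 18, 22, 26, 30, 34, 38, 42, 46, 50, 54, 58,
       62, 66, 70, 74, 78, 82, 86]))
[ 279.16033041 -368.84666998   30.17965994] [ 557.11498965  -74.70961723 1365.23631903] [ 527.01601086 -339.28801413  101.0179937 ]
[ 279.16033041 -412.35626414    6.00951779] [ 598.86498991  -74.70961723 1365.23631903]
small (array([127, 295, 171,  49,  95,  50,   5,   4,   3,   2,   1,   6,   3,
        14,  41,  42,   5,   0,   0,   0,   0,   0,   0]), array([-6, -2,  2,  6, 10, 14, 18, 22, 26, 30, 34, 38, 42, 46, 50, 54, 58,
       62, 66, 70, 74, 78, 82, 86]))
[ 279.16033041 -311.80307637   32.27775441] [ 445.01139154  -74.70961723 1365.23631903] [ 426.03115918 -290.15786476   85.82452129]
[ 279.16033041 -350.41729137    6.00663607] [ 471.58108348  -74.70961723 1365.23631903]
```

View pics/t_stand.png

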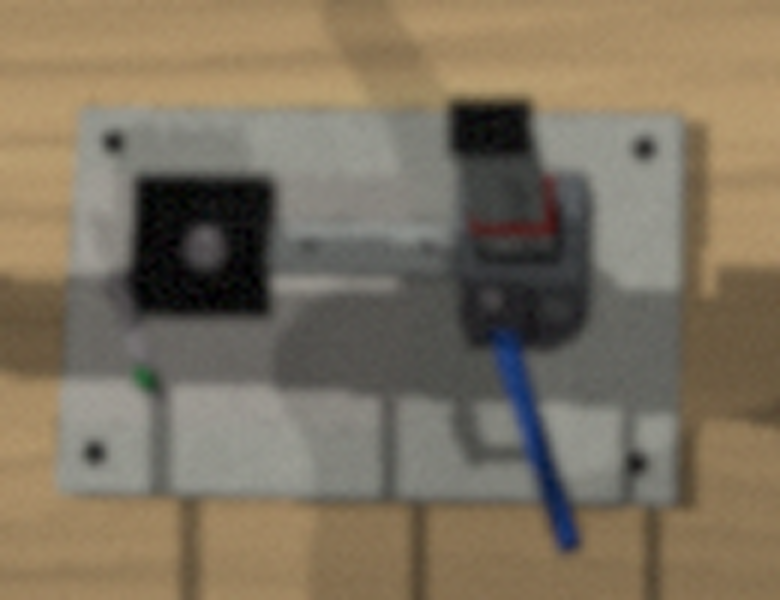

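View pics/t_cams.png

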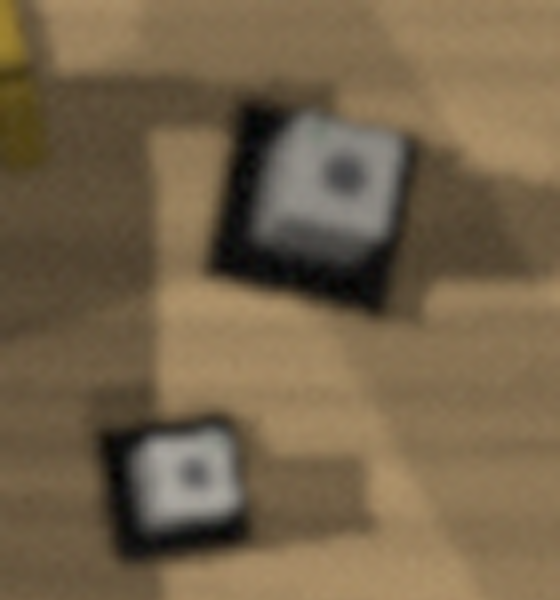

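View pics/s_stand.png

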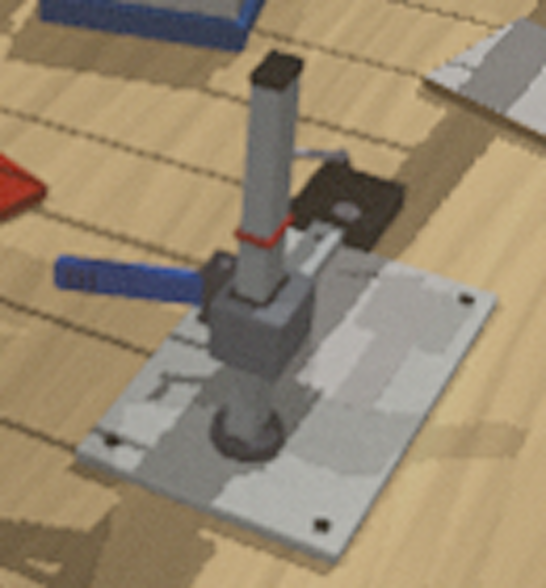

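The camera meant is the small one (54 mm tall); the other is 72 mm tall. Next: the small camera's pose and the stand's pose.

```bash
cat >> h.py <<'E'
from scipy.spatial.transform import Rotation as Rr
def rect_on(v,mask,z):
    cs,_=cv2.findContours(mask.astype(np.uint8),cv2.RETR_EXTERNAL,cv2.CHAIN_APPROX_NONE); c=max(cs,key=cv2.contourArea)
    P=onz(v,c.reshape(-1,2),z)[:,:2]; return cv2.minAreaRect(P.astype(np.float32)),P
def totool(d,R=None):
    R=Rr.from_quat(arm.read_state()['ee_rot']).as_matrix(); return R.T@np.array(d)
E
python3 - <<'E'
from h import *
v=load('top0'); p=v['p'].astype(int); 
def roi(m,x0,y0,x1,y1):
    o=np.zeros(m.shape,bool); o[y0:y1,x0:x1]=m[y0:y1,x0:x1]; return o
mx=p.max(2); sat=p.max(2)-p.min(2)
r,_=rect_on(v,roi((mx>130)&(sat<35),352,222,385,250),54); print('body top',r)
r,_=rect_on(v,roi(((mx<60)),352,222,385,250),12); print('foot',r)
# stand base
r,_=rect_on(v,roi((sat<28)&(mx>70),175,140,295,222),12); print('board',r)
print('holes',onz(v,[[170+113/6,130+142/6],[170+644/6,130+149/6],[170+95/6,130+452/6],[170+638/6,130+464/6]],12).round(1).tolist())
m=roi((mx<50),190,150,220,190); r,_=rect_on(v,m,115+14); print('shoe',r)
blue=(p[...,2]>p[...,0]+40); r,P=rect_on(v,roi(blue,245,180,275,225),138); print('blade',r)
g=roi((p[...,1]>p[...,0]+25)&(p[...,1]>p[...,2]+15),185,180,205,200); ys,xs=np.nonzero(g); print('tab',len(xs),onz(v,[[xs.mean(),ys.mean()]],150))
C=cloud(v); 
for u in [(184,152),(212,146),(204,171),(230,171),(250,178),(262,205),(264,220),(252,180),(260,178),(265,170),(251,150)]: print(u,ond(v,u).round(0))
E
```

```text
body top ((430.3441467285156, -294.2231750488281), (22.846590042114258, 28.599529266357422), 0.10253939777612686)
foot ((431.2048034667969, -295.13409423828125), (48.530494689941406, 49.091896057128906), 8.125288009643555)
board ((585.4400024414062, 128.7322235107422), (226.36753845214844, 260.6746826171875), 0.1945599466562271)
holes [[678.9, 236.0, 12.0], [674.0, -33.8, 12.0], [519.0, 238.3, 12.0], [513.5, -32.0, 12.0]]
shoe ((594.543212890625, 167.8138885498047), (64.62499237060547, 62.4802131652832), 89.6493148803711)
blade ((505.0125732421875, 12.290393829345703), (100.30638122558594, 10.769913673400879), 16.686481475830078)
tab 5 [[530.44246038 187.16028173 150.        ]]
(184, 152) [[685. 252.  10.]]
(212, 146) [[706. 168.  -0.]]
(204, 171) [[597. 166. 119.]]
(230, 171) [[596.  93. 123.]]
(250, 178) [[569.  35. 150.]]
(262, 205) [[520.  10.  13.]]
(264, 220) [[457.  -3. 137.]]
(252, 180) [[564.  29. 151.]]
(260, 178) [[575.  10. 126.]]
(265, 170) [[592.  -5. 147.]]
(251, 150) [[ 279.  -75. 1365.]]
```

servo_tool:
  rows:
    - {"x":-3.3,"y":2.2,"fingers":8.5}
    - {"x":-3.3,"y":2.2}
    - {"x":-3.3,"y":2.2}
    - {"x":-3.3,"y":2.2}
    - {"x":-3.3,"y":2.2}
    - {"x":-3.3,"y":2.2}
    - {"x":-3.3,"y":2.2}
    - {"x":-3.3,"y":2.2}
    - {"x":-3.3,"y":2.2}
    - {"x":-3.3,"y":2.2}

```text
invalid input at $.rows[0]: expected keys fingers, x, y, z, turn
```

servo_tool:
  rows:
    - {"turn":4}
    - {"turn":4,"z":1.5}
    - {"z":1.5}
    - {"z":0}
    - {"z":0}
    - {"z":0}

```text
invalid input at $.rows[0]: expected keys fingers, x, y, z, turn
```

```bash
python3 - <<'E'
from h import *
v=grab('wrist','w1'); s=arm.read_state(); print(s['position'],s['ee_rot'],s['clock'],s['contact_force'])
E
```

```text
[ 170.102683   -601.03351461  230.62108237] [-1.37415564e-01  9.90513241e-01  6.76665135e-04 -1.53656492e-04] 0.2 [ 0.06827448 -0.94686295 -0.57338686]
```

View pics/w1.png

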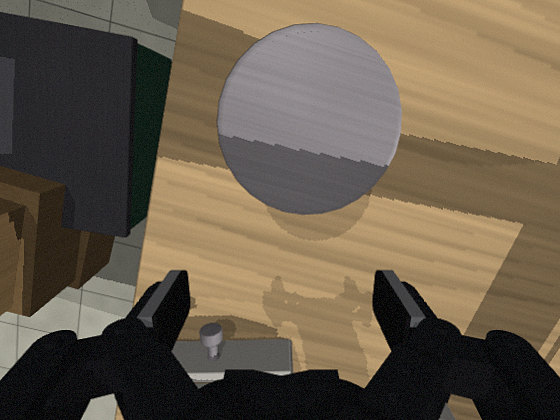

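servo_tool:
  rows:
    - {"x":-3.3,"y":2.2,"z":0,"turn":0,"fingers":8.5}
    - {"x":-3.3,"y":2.2,"z":0,"turn":0,"fingers":8.5}
    - {"x":-3.3,"y":2.2,"z":0,"turn":0,"fingers":8.5}
    - {"x":-3.3,"y":2.2,"z":0,"turn":0,"fingers":8.5}
    - {"x":-3.3,"y":2.2,"z":0,"turn":0,"fingers":8.5}
    - {"x":-3.3,"y":2.2,"z":0,"turn":0,"fingers":8.5}
    - {"x":-3.3,"y":2.2,"z":0,"turn":0,"fingers":8.5}
    - {"x":-3.3,"y":2.2,"z":0,"turn":0,"fingers":8.5}
    - {"x":-3.3,"y":2.2,"z":0,"turn":0,"fingers":8.5}
    - {"x":-3.3,"y":2.2,"z":0,"turn":0,"fingers":8.5}

```text
clock: 1.03
position: [428.6, -298.0, 231.4]
ee_rot: [-0.138, 0.99, -0.0, 0.0]
contact_force: [1.0, -1.1, 0.4]
gripper_width: 84.9
```

servo_tool:
  rows:
    - {"x":0,"y":0,"z":0,"turn":4,"fingers":8.5}
    - {"x":0,"y":0,"z":1.5,"turn":4,"fingers":8.5}
    - {"x":0,"y":0,"z":1.5,"turn":0,"fingers":8.5}
    - {"x":0,"y":0,"z":0,"turn":0,"fingers":8.5}
    - {"x":0,"y":0,"z":0,"turn":0,"fingers":8.5}

```text
clock: 1.45
position: [427.4, -299.7, 200.8]
ee_rot: [-0.068, 0.998, 0.0, -0.001]
contact_force: [-0.5, -0.1, -0.1]
gripper_width: 85.2
```

```bash
python3 - <<'E'
from h import *
v=grab('wrist','w2'); s=arm.read_state(); print(s['position'],s['ee_rot'],s['clock'],s['contact_force'])
E
```

```text
[ 427.92947256 -300.08351117  201.69734039] [-6.81948540e-02  9.97671989e-01 -2.43442579e-04 -6.31608930e-05] 1.5 [-0.26747271 -0.41254788 -0.51285762]
```

View pics/w2.png

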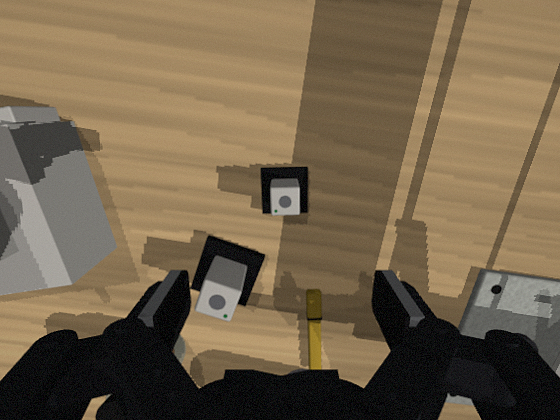

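Small camera at px (285,190): black foot (262-308, 167-215), white top at (285,200). Its sides lie nearly along the image axes.

```bash
cat > meas.py <<'E'
from h import *
import sys
v=load(sys.argv[1]); x0,y0,x1,y1=map(int,sys.argv[2:6]); p=v['p'].astype(int)
def roi(m):
    o=np.zeros(m.shape,bool); o[y0:y1,x0:x1]=m[y0:y1,x0:x1]; return o
mx=p.max(2); sat=mx-p.min(2); zb=float(sys.argv[6]) if len(sys.argv)>6 else 0
r,_=rect_on(v,roi((mx>150)&(sat<40)),54+zb); print('bodytop',np.round(r[0],1),np.round(r[1],1),r[2])
r,P=rect_on(v,roi((mx<70)|((sat<40)&(mx>90))),12+zb); print('foot+body',np.round(r[0],1),np.round(r[1],1),r[2])
C=cloud(v)[y0:y1,x0:x1].reshape(-1,3); t=C[abs(C[:,2]-54-zb)<3]; print('depth top', len(t),np.median(t,0), (t.min(0)+t.max(0))/2)
E
python3 meas.py w2 255 160 315 222; python3 - <<'E'
import cv2
im=cv2.imread('pics/w2.png')[155:230,245:325]; cv2.imwrite('pics/w2z.png',cv2.resize(im,None,fx=7,fy=7,interpolation=cv2.INTER_CUBIC))
E
```

```text
bodytop [ 429.4 -295. ] [26.5 25.4] 8.83023452758789
foot+body [ 429.2 -292.6] [53.9 56. ] 7.89401912689209
depth top 818 [ 428.63022536 -295.18947617   53.29397891] [ 429.49916539 -295.00422963   53.42843388]
```

View pics/w2z.png

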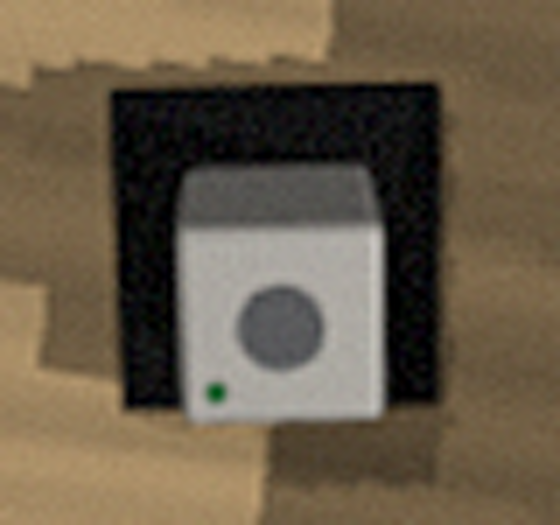

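servo_tool:
  rows:
    - {"x":-0.2,"y":0.5,"z":3,"turn":-0.7,"fingers":8.5}
    - {"x":0,"y":0,"z":3.5,"turn":0,"fingers":8.5}
    - {"x":0,"y":0,"z":3.5,"turn":0,"fingers":8.5}
    - {"x":0,"y":0,"z":3.0,"turn":0,"fingers":8.5}
    - {"x":0,"y":0,"z":2.0,"turn":0,"fingers":8.5}
    - {"x":0,"y":0,"z":1.5,"turn":0,"fingers":8.5}
    - {"x":0,"y":0,"z":1.0,"turn":0,"fingers":8.5}
    - {"x":0,"y":0,"z":0.8,"turn":0,"fingers":8.5}
    - {"x":0,"y":0,"z":0,"turn":0,"fingers":8.5}
    - {"x":0,"y":0,"z":0,"turn":0,"fingers":8.5}

```text
clock: 2.33
position: [429.8, -295.0, 18.9]
ee_rot: [-0.074, 0.997, -0.0, 0.001]
contact_force: [-0.2, 0.2, 0.4]
gripper_width: 84.9
```

```bash
python3 - <<'E'
from h import *
v=grab('wrist','w3'); s=arm.read_state(); print(s['position'],s['ee_rot'],s['clock'],s['contact_force'])
E
```

```text
[ 430.01481078 -294.98447963   19.32255562] [-7.42348232e-02  9.97240215e-01 -4.81103244e-04  9.55759724e-04] 2.3833 [ 0.62514466 -0.44776001  0.02349789]
```

View pics/w3.png

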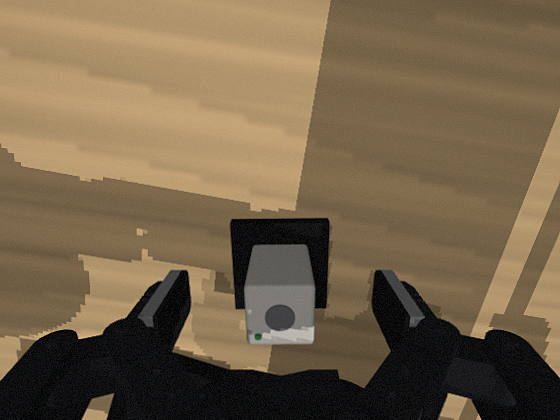

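The body at (280,300) is centred between the fingers. Closing, then lifting.

servo_tool:
  rows:
    - {"x":0,"y":0,"z":0,"turn":0,"fingers":0}
    - {"x":0,"y":0,"z":0,"turn":0,"fingers":0}
    - {"x":0,"y":0,"z":0,"turn":0,"fingers":0}
    - {"x":0,"y":0,"z":0,"turn":0,"fingers":0}
    - {"x":0,"y":0,"z":0,"turn":0,"fingers":0}
    - {"x":0,"y":0,"z":0,"turn":0,"fingers":0}
    - {"x":0,"y":0,"z":0,"turn":0,"fingers":0}
    - {"x":0,"y":0,"z":0,"turn":0,"fingers":0}

```text
clock: 3.05
position: [429.6, -294.8, 18.8]
ee_rot: [-0.074, 0.997, -0.0, 0.0]
contact_force: [-0.0, 0.6, 4.9]
gripper_width: 27.3
```

servo_tool:
  rows:
    - {"x":0,"y":0,"z":-0.5,"turn":0,"fingers":0}
    - {"x":0,"y":0,"z":-1,"turn":0,"fingers":0}
    - {"x":0,"y":0,"z":-2,"turn":0,"fingers":0}
    - {"x":0,"y":0,"z":0,"turn":0,"fingers":0}
    - {"x":0,"y":0,"z":0,"turn":0,"fingers":0}

```text
clock: 3.47
position: [429.7, -294.7, 54.3]
ee_rot: [-0.074, 0.997, -0.0, 0.001]
contact_force: [-0.0, 1.1, -2.3]
gripper_width: 27.2
```

```bash
python3 - <<'E'
from h import *
v=grab('wrist','w4'); s=arm.read_state(); print(s['position'],s['ee_rot'],s['clock'],s['contact_force'])
E
```

```text
[ 428.91310282 -294.38355399   53.39038025] [-7.38981155e-02  9.97265769e-01  1.33785619e-04  1.93927220e-04] 3.5167 [ 0.29433386 -0.25046483 -1.70515517]
```

View pics/w4.png

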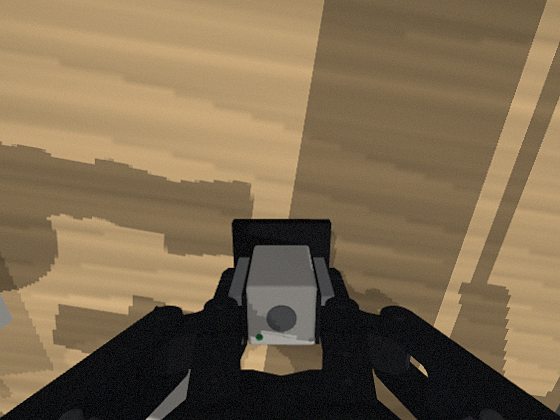

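Held at 27 mm. Next I lift, turn to the stand's yaw and carry it round in front of the column.

servo_tool:
  rows:
    - {"x":0,"y":0,"z":-2,"turn":2,"fingers":0}
    - {"x":0,"y":0,"z":-3,"turn":2,"fingers":0}
    - {"x":0,"y":0,"z":-3.5,"turn":2,"fingers":0}
    - {"x":0,"y":0,"z":-3.5,"turn":2,"fingers":0}
    - {"x":0,"y":0,"z":-3.5,"turn":1.7,"fingers":0}
    - {"x":0,"y":0,"z":-3.0,"turn":0,"fingers":0}
    - {"x":0,"y":0,"z":-2.5,"turn":0,"fingers":0}
    - {"x":0,"y":0,"z":-1.5,"turn":0,"fingers":0}

```text
clock: 4.18
position: [429.5, -294.8, 280.6]
ee_rot: [0.01, 1.0, -0.0, 0.001]
contact_force: [0.0, -0.4, -1.2]
gripper_width: 27.4
```

servo_tool:
  rows:
    - {"x":0,"y":2,"z":0,"turn":0,"fingers":0}
    - {"x":0,"y":3,"z":0,"turn":0,"fingers":0}
    - {"x":0,"y":4,"z":0,"turn":0,"fingers":0}
    - {"x":0,"y":4,"z":0,"turn":0,"fingers":0}
    - {"x":0,"y":4,"z":0,"turn":0,"fingers":0}
    - {"x":0,"y":4,"z":0,"turn":0,"fingers":0}
    - {"x":0,"y":4,"z":0,"turn":0,"fingers":0}
    - {"x":0,"y":4,"z":0,"turn":0,"fingers":0}
    - {"x":0,"y":4,"z":0,"turn":0,"fingers":0}
    - {"x":0,"y":4,"z":0,"turn":0,"fingers":0}

```text
clock: 5.02
position: [435.7, 77.1, 277.3]
ee_rot: [0.01, 1.0, -0.0, -0.001]
contact_force: [1.2, -0.5, -2.1]
gripper_width: 27.2
```

servo_tool:
  rows:
    - {"x":-1,"y":3,"z":0,"turn":0,"fingers":0}
    - {"x":-3,"y":2.5,"z":0,"turn":0,"fingers":0}
    - {"x":-3.5,"y":1.7,"z":0,"turn":0,"fingers":0}
    - {"x":-3.5,"y":1.5,"z":0,"turn":0,"fingers":0}
    - {"x":-3.5,"y":0.5,"z":0,"turn":0,"fingers":0}
    - {"x":-2,"y":0,"z":0,"turn":0,"fingers":0}
    - {"x":0,"y":0,"z":0,"turn":0,"fingers":0}
    - {"x":0,"y":0,"z":0,"turn":0,"fingers":0}
    - {"x":0,"y":0,"z":0,"turn":0,"fingers":0}

```text
clock: 5.77
position: [602.8, 163.5, 276.9]
ee_rot: [0.011, 1.0, -0.001, -0.001]
contact_force: [-0.6, -0.2, -2.3]
gripper_width: 27.1
```

```bash
python3 - <<'E'
from h import *
v=grab('wrist','w5'); s=arm.read_state(); print(s['position'],s['ee_rot'],s['clock'],s['contact_force'])
E
```

```text
[602.69914728 163.58286054 277.72629224] [ 1.04725863e-02  9.99944791e-01 -2.48550974e-04 -8.23116879e-04] 5.8167 [-0.27445223  0.01241644 -1.48986555]
```

View pics/w5.png

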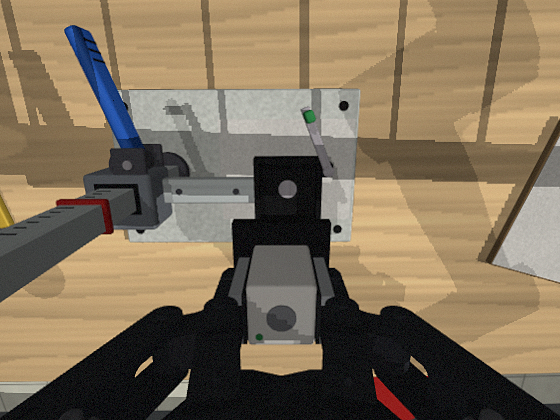

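The shoe is at (288,188), with its lower edge partly behind the held foot (rows 220+). The latch tab is at (309,117), the lever grip at (82,50) and the red band at (85,212).

```bash
python3 - <<'E'
from h import *
v=load('w5'); im=cv2.imread('pics/w5.png')[80:260,220:380]; cv2.imwrite('pics/w5z.png',cv2.resize(np.clip(im.astype(float)*2,0,255).astype(np.uint8),None,fx=3.3*1.5,fy=3.3,interpolation=cv2.INTER_CUBIC)[:600,:800])
for u in [(288,205),(270,180),(275,205),(288,188),(288,160),(257,190),(318,190),(210,190),(309,117),(318,135),(327,165),(140,185),(110,180),(82,50),(100,90),(85,203),(330,110),(125,162)]: print(u,v['p'][u[1],u[0]],ond(v,u).round(1)[0])
C=cloud(v)[157:222,255:320]; print(np.histogram(C[...,2],bins=np.arange(100,140,2)))
E
```

```text
(288, 205) [18 18 22] [613.8 170.9 112.8]
(270, 180) [15 19 24] [588.  153.6 112.1]
(275, 205) [26 25 30] [613.5 157.9 113. ]
(288, 188) [101  96 100] [596.5 171.2 112. ]
(288, 160) [16 20 22] [566.6 171.3 127.5]
(257, 190) [15 15 17] [594.1 141.7 127.8]
(318, 190) [17 20 18] [595.6 199.3 126.4]
(210, 190) [115 118 118] [594.6  96.  121.8]
(309, 117) [ 43 121  66] [528.7 188.1 152.8]
(318, 135) [155 151 155] [544.5 198.  131.6]
(327, 165) [95 92 94] [570.9 206.3 133.2]
(140, 185) [70 74 79] [582.5  41.8 149.3]
(110, 180) [74 79 83] [577.6  16.3 149.1]
(82, 50) [ 29  59 109] [473.3   6.7 138.1]
(100, 90) [ 46  92 176] [503.6  14.8 136.8]
(85, 203) [105  22  17] [583.4  24.6 202. ]
(330, 110) [177 181 173] [523.2 225.7  11.5]
(125, 162) [102 101 101] [562.3  32.1 149.3]
(array([   0,    0,    0,    0,    1,  873, 1886,  100,   80,   64,   55,
         92,   51,  701,  108,    1,    5,    1,    0]), array([100, 102, 104, 106, 108, 110, 112, 114, 116, 118, 120, 122, 124,
       126, 128, 130, 132, 134, 136, 138]))
```

View pics/w5z.png

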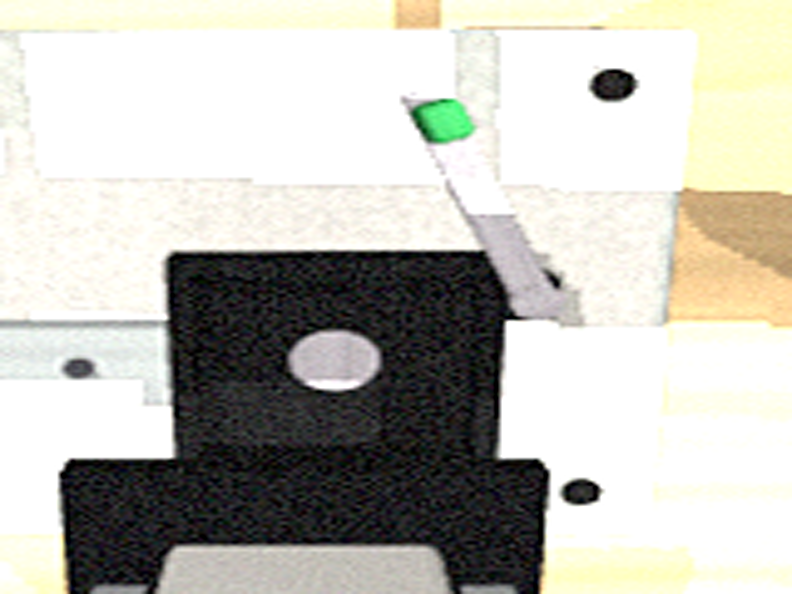

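```bash
python3 - <<'E'
from h import *
v=load('w5'); p=v['p'].astype(int); mx=p.max(2)
m=np.zeros(mx.shape,np.uint8); m[175:203,275:302]=(mx>50)[175:203,275:302]; M=cv2.moments(m,True); c=(M['m10']/M['m00'],M['m01']/M['m00']); print('hole px',c,onz(v,c,112))
# outer edges rows: sample
for y in (165,180,195,210):
    r=mx[y,235:340].astype(float); xs=np.nonzero(mx[y,235:340]<45)[0]+235; xs=xs[(xs>245)]; print(y,xs.min(),xs.max(), onz(v,[[xs.min()-.5,y],[xs.max()+.5,y]],127)[:,:2].round(1).tolist())
for x in (262,275,288,300,312):
    ys=np.nonzero(mx[140:200,x]<45)[0]+140; print(x,ys.min(),onz(v,[x,ys.min()-.5],127)[0,:2].round(1))
C=cloud(v); S=C[150:220,245:330]; t=S[(S[...,2]>124.5)&(S[...,2]<129.5)]; print('rim cloud',t.min(0),t.max(0))
# holes in board
hp=[]
for (x,y) in [(344,105),(337,229)]:
    k=np.zeros(mx.shape,np.uint8); k[y-8:y+9,x-8:x+9]=(mx<60)[y-8:y+9,x-8:x+9]; M=cv2.moments(k,True); hp.append((M['m10']/M['m00'],M['m01']/M['m00']))
H=onz(v,hp,12); print('holes',H.round(1)); d=H[1]-H[0]; print('yaw',np.degrees(np.arctan2(d[1],d[0])),np.hypot(*d[:2]))
# held camera foot edge & body top center vs tcp
B=C[240:350,240:325]; s=arm.read_state(); z=s['position'][2]
m2=np.zeros(mx.shape,bool); m2[290:350,240:325]=(mx>90)[290:350,240:325]&(abs(C[290:350,240:325,2]-(z+35))<4); P=C[m2]; print('body top held',len(P),P.min(0),P.max(0), s['position'])
ys=[(x,np.nonzero(mx[200:250,x]<30)[0]) for x in (245,310)]
E
```

```text
hole px (287.14079422382673, 188.75090252707582) [[597.21371733 170.322688   112.        ]]
165 254 332 [[570.6, 139.4], [572.0, 212.3]]
180 254 321 [[584.7, 138.7], [585.9, 202.4]]
195 255 320 [[599.1, 139.0], [600.4, 201.7]]
210 255 320 [[614.0, 138.4], [615.3, 201.9]]
262 157 [563.  147.5]
275 156 [562.3 159.4]
288 156 [562.5 171.3]
300 156 [562.7 182.3]
312 156 [563.  193.3]
rim cloud [564.92096259 137.56673795 124.54876375] [623.27044562 206.66226984 129.33145291]
holes [[517.9 241.8  12. ]
 [677.7 235.5  12. ]]
yaw -2.277136917865023 160.01782819770384
body top held 2924 [589.36419792 150.32587257 308.99071738] [616.64265812 180.89545996 314.91479417] [602.69914728 163.58286054 277.72629224]
```

```bash
python3 - <<'E'
from h import *
v=load('w5'); p=v['p'].astype(int); mx=p.max(2)
for y in (260,300,330):
    r=mx[y]; xs=np.arange(225,340)[r[225:340]>80]; print(y,xs.min(),xs.max())
xs=np.nonzero(mx[230,200:360]<35)[0]+200; print('foot',xs.min(),xs.max(), onz(v,[[xs.min()-.5,230],[xs.max()+.5,230]],277.7-19+12).round(1).tolist())
r=mx[325]; print(r[235:330])
print(onz(v,[[246.5,335],[316,335]],277.7+35).round(1).tolist())
ys=np.nonzero(mx[260:360,270]>80)[0]+260; print(ys.max()); print(onz(v,[[281,345]],312.7), onz(v,[[281,220]],258.7+12))
E
```

```text
260 225 339
300 240 325
330 249 314
foot 233 340 [[580.3, 140.4, 270.7], [581.3, 194.3, 270.7]]
[ 20  16  24  18  14  25  21  25  16  12   8   2  44  84 103 100 108 101
 102 101  98 105 104 104 107 103 106 102 104 100 102 110 101  83  61  53
  65  54  51  56  60  60  60  61  57  55  53  55  59  57  58  58  52  53
  46  60  60  71  71 110 135 132 135 134 132 130 130 130 131 131 130 130
 131 131 131 136 127 130 119  96  45  12  29  23  24  12  15  14  14  16
  23  19  25   3  12]
[[609.5, 150.2, 312.7], [610.1, 178.1, 312.7]]
359
[[614.63177422 163.9537315  312.7       ]] [[575.4619838  164.71920241 270.7       ]]
```

servo_tool:
  rows:
    - {"x":0.56,"y":0.65,"z":2,"turn":0.6,"fingers":0}
    - {"x":0,"y":0,"z":3,"turn":0,"fingers":0}
    - {"x":0,"y":0,"z":3,"turn":0,"fingers":0}
    - {"x":0,"y":0,"z":2.2,"turn":0,"fingers":0}
    - {"x":0,"y":0,"z":1.3,"turn":0,"fingers":0}
    - {"x":0,"y":0,"z":0,"turn":0,"fingers":0}
    - {"x":0,"y":0,"z":0,"turn":0,"fingers":0}
    - {"x":0,"y":0,"z":0,"turn":0,"fingers":0}

```text
clock: 6.48
position: [598.8, 170.8, 165.3]
ee_rot: [0.015, 1.0, 0.001, 0.001]
contact_force: [-0.2, 0.4, -0.4]
gripper_width: 27.5
```

```bash
python3 - <<'E'
from h import *
v=grab('wrist','w6'); s=arm.read_state(); print(s['position'],s['ee_rot'],s['clock'],s['contact_force'])
im=cv2.imread('pics/w6.png')[100:350,150:420]; cv2.imwrite('pics/w6z.png',cv2.resize(np.clip(im.astype(float)*2.2,0,255).astype(np.uint8),None,fx=2.4,fy=2.4,interpolation=cv2.INTER_CUBIC)[:600,:800])
E
```

```text
[598.98252687 170.91573736 165.51676767] [1.54230302e-02 9.99879272e-01 7.73694547e-04 1.72429620e-03] 6.5333 [ 0.58816291  0.01487902 -1.54601506]
```

View pics/w6z.png

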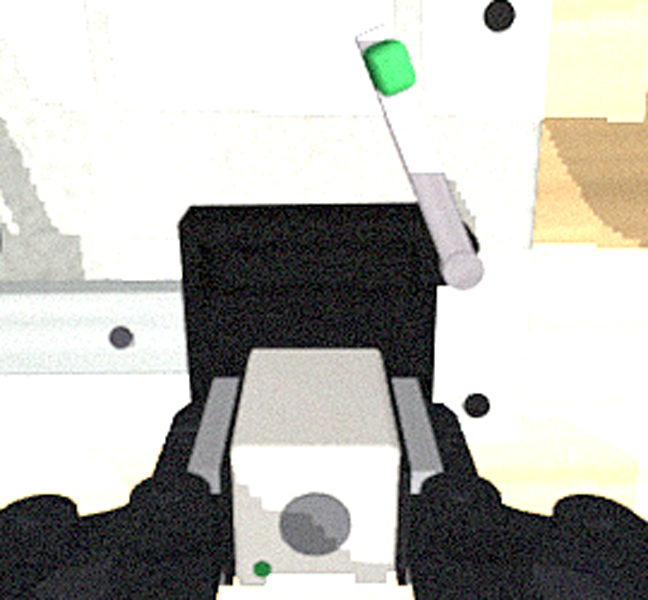

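```bash
python3 - <<'E'
from h import *
v=load('w6'); C=cloud(v)
# column profiles
for u in (250,270,300,320):
    print(u,[(r,*C[r,u].round(0)[[0,2]]) for r in range(184,246,3)])
# foot row y-extent: points z 155-161
S=C[180:270,200:350]; t=S[(S[...,2]>154)&(S[...,2]<163)]; print('foot',np.percentile(t,[1,99],axis=0).round(1),len(t))
t=S[(S[...,2]>124.5)&(S[...,2]<129.5)]; print('rim',np.percentile(t,[1,99],axis=0).round(1),len(t))
E
```

```text
250 [(184, np.float64(586.0), np.float64(11.0)), (187, np.float64(565.0), np.float64(113.0)), (190, np.float64(565.0), np.float64(120.0)), (193, np.float64(565.0), np.float64(128.0)), (196, np.float64(567.0), np.float64(128.0)), (199, np.float64(569.0), np.float64(127.0)), (202, np.float64(575.0), np.float64(111.0)), (205, np.float64(577.0), np.float64(111.0)), (208, np.float64(579.0), np.float64(112.0)), (211, np.float64(581.0), np.float64(112.0)), (214, np.float64(583.0), np.float64(113.0)), (217, np.float64(585.0), np.float64(112.0)), (220, np.float64(573.0), np.float64(152.0)), (223, np.float64(574.0), np.float64(156.0)), (226, np.float64(575.0), np.float64(157.0)), (229, np.float64(576.0), np.float64(157.0)), (232, np.float64(578.0), np.float64(158.0)), (235, np.float64(580.0), np.float64(157.0)), (238, np.float64(582.0), np.float64(157.0)), (241, np.float64(583.0), np.float64(158.0)), (244, np.float64(585.0), np.float64(157.0))]
270 [(184, np.float64(586.0), np.float64(12.0)), (187, np.float64(565.0), np.float64(114.0)), (190, np.float64(565.0), np.float64(121.0)), (193, np.flo
[... 2101 characters left out ...]
4(113.0)), (208, np.float64(581.0), np.float64(111.0)), (211, np.float64(582.0), np.float64(113.0)), (214, np.float64(585.0), np.float64(112.0)), (217, np.float64(587.0), np.float64(112.0)), (220, np.float64(575.0), np.float64(152.0)), (223, np.float64(574.0), np.float64(158.0)), (226, np.float64(575.0), np.float64(158.0)), (229, np.float64(577.0), np.float64(159.0)), (232, np.float64(579.0), np.float64(157.0)), (235, np.float64(580.0), np.float64(158.0)), (238, np.float64(582.0), np.float64(158.0)), (241, np.float64(584.0), np.float64(157.0)), (244, np.float64(585.0), np.float64(158.0))]
foot [[573.1 146.9 154.4]
 [595.7 196.3 162.3]] 3137
rim [[564.8 138.2 124.8]
 [611.4 210.5 128.7]] 1654
```

servo_tool:
  rows:
    - {"x":0.12,"y":-0.12,"z":0,"turn":0,"fingers":0}
    - {"x":0,"y":0,"z":0.8,"turn":0,"fingers":0}
    - {"x":0,"y":0,"z":0.8,"turn":0,"fingers":0}
    - {"x":0,"y":0,"z":0.4,"turn":0,"fingers":0}
    - {"x":0,"y":0,"z":0,"turn":0,"fingers":0}
    - {"x":0,"y":0,"z":0,"turn":0,"fingers":0}

```text
clock: 7.03
position: [596.9, 169.1, 142.6]
ee_rot: [0.016, 1.0, -0.0, -0.001]
contact_force: [0.9, 0.5, -0.7]
gripper_width: 27.6
```

servo_tool:
  rows:
    - {"x":0,"y":0,"z":0.4,"turn":0,"fingers":0}
    - {"x":0,"y":0,"z":0.4,"turn":0,"fingers":0}
    - {"x":0,"y":0,"z":0.3,"turn":0,"fingers":0}
    - {"x":0,"y":0,"z":0,"turn":0,"fingers":0}
    - {"x":0,"y":0,"z":0,"turn":0,"fingers":0}

```text
clock: 7.45
position: [597.0, 169.4, 132.2]
ee_rot: [0.016, 1.0, -0.0, -0.0]
contact_force: [1.4, -0.5, -0.9]
gripper_width: 27.3
```

servo_tool:
  rows:
    - {"x":0,"y":0,"z":0.15,"turn":0,"fingers":0}
    - {"x":0,"y":0,"z":0,"turn":0,"fingers":0}
    - {"x":0,"y":0,"z":0,"turn":0,"fingers":0}

```text
clock: 7.7
position: [597.2, 169.4, 131.8]
ee_rot: [0.016, 1.0, 0.0, 0.0]
contact_force: [-2.7, -0.3, 4.7]
gripper_width: 27.3
```

```bash
python3 - <<'E'
from h import *
v=grab('wrist','w7'); s=arm.read_state(); print(s['position'],s['contact_force'])
C=cloud(v)
for u in (250,280,310):
    print(u,[(r,*C[r,u].round(0)[[0,1,2]].astype(int)) for r in range(190,246,4)])
E
```

```text
[597.23201106 169.39243121 131.7974712 ] [-2.69888907 -0.08451932  5.29857025]
250 [(190, np.int64(581), np.int64(144), np.int64(13)), (194, np.int64(585), np.int64(144), np.int64(12)), (198, np.int64(589), np.int64(144), np.int64(11)), (202, np.int64(565), np.int64(154), np.int64(109)), (206, np.int64(565), np.int64(155), np.int64(116)), (210, np.int64(565), np.int64(156), np.int64(124)), (214, np.int64(566), np.int64(156), np.int64(127)), (218, np.int64(568), np.int64(156), np.int64(127)), (222, np.int64(570), np.int64(156), np.int64(127)), (226, np.int64(573), np.int64(155), np.int64(124)), (230, np.int64(575), np.int64(155), np.int64(124)), (234, np.int64(577), np.int64(155), np.int64(124)), (238, np.int64(579), np.int64(155), np.int64(125)), (242, np.int64(582), np.int64(155), np.int64(124))]
280 [(190, np.int64(583), np.int64(170), np.int64(11)), (194, np.int64(586), np.int64(170), np.int64(12)), (198, np.int64(589), np.int64(169), np.int64(12)), (202, np.int64(565), np.int64(170), np.int64(110)), (206, np.int64(565), np.int64(170), np.int64(116)), (210, np.int64(565), np.int64
[... 468 characters left out ...]
int64(195), np.int64(12)), (194, np.int64(587), np.int64(195), np.int64(12)), (198, np.int64(590), np.int64(195), np.int64(11)), (202, np.int64(565), np.int64(186), np.int64(111)), (206, np.int64(565), np.int64(186), np.int64(118)), (210, np.int64(566), np.int64(185), np.int64(124)), (214, np.int64(567), np.int64(185), np.int64(127)), (218, np.int64(568), np.int64(185), np.int64(128)), (222, np.int64(573), np.int64(185), np.int64(122)), (226, np.int64(574), np.int64(185), np.int64(124)), (230, np.int64(576), np.int64(185), np.int64(125)), (234, np.int64(578), np.int64(185), np.int64(124)), (238, np.int64(581), np.int64(185), np.int64(124)), (242, np.int64(582), np.int64(185), np.int64(125))]
```

View pics/w7.png

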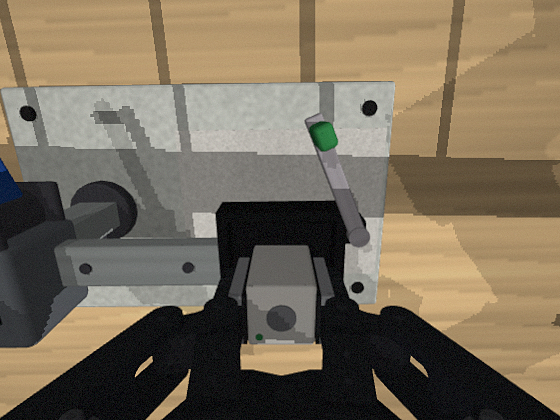

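Foot top at z 124, rim at 127: it is seated. Releasing partway and rising.

servo_tool:
  rows:
    - {"x":0,"y":0,"z":0,"turn":0,"fingers":4.2}
    - {"x":0,"y":0,"z":0,"turn":0,"fingers":4.2}
    - {"x":0,"y":0,"z":0,"turn":0,"fingers":4.2}
    - {"x":0,"y":0,"z":-0.5,"turn":0,"fingers":4.2}
    - {"x":0,"y":0,"z":-1.5,"turn":0,"fingers":4.2}
    - {"x":0,"y":0,"z":-3,"turn":0,"fingers":4.2}
    - {"x":0,"y":0,"z":-3,"turn":0,"fingers":4.2}
    - {"x":0,"y":0,"z":-2,"turn":0,"fingers":4.2}
    - {"x":0,"y":0,"z":0,"turn":0,"fingers":4.2}
    - {"x":0,"y":0,"z":0,"turn":0,"fingers":4.2}

```text
clock: 8.58
position: [597.6, 169.6, 232.4]
ee_rot: [0.016, 1.0, 0.001, 0.001]
contact_force: [0.2, -0.1, -0.9]
gripper_width: 41.8
```

```bash
python3 - <<'E'
from h import *
v=grab('wrist','w8'); s=arm.read_state(); print(s['position'],s['contact_force'])
C=cloud(v); p=v['p'].astype(int)
for u in (270,290):
    print(u,[(r,*C[r,u].round(0)[[0,1,2]].astype(int)) for r in range(170,270,6)])
g=(p[...,1]>p[...,0]+20)&(p[...,1]>p[...,2]+15)&(C[...,2]>140); ys,xs=np.nonzero(g); print(len(xs),xs.mean(),ys.mean(),np.median(C[g],0),onz(v,[xs.mean(),ys.mean()],153))
E
```

```text
[596.76555909 169.35596114 230.76359359] [ 0.57248814 -0.51696499 -0.36655132]
270 [(170, np.int64(565), np.int64(163), np.int64(115)), (176, np.int64(568), np.int64(163), np.int64(127)), (182, np.int64(573), np.int64(162), np.int64(124)), (188, np.int64(578), np.int64(162), np.int64(124)), (194, np.int64(583), np.int64(162), np.int64(125)), (200, np.int64(583), np.int64(163), np.int64(144)), (206, np.int64(583), np.int64(163), np.int64(160)), (212, np.int64(585), np.int64(163), np.int64(166)), (218, np.int64(590), np.int64(163), np.int64(165)), (224, np.int64(594), np.int64(163), np.int64(166)), (230, np.int64(599), np.int64(163), np.int64(165)), (236, np.int64(603), np.int64(163), np.int64(166)), (242, np.int64(608), np.int64(162), np.int64(166)), (248, np.int64(682), np.int64(155), np.int64(12)), (254, np.int64(689), np.int64(154), np.int64(13)), (260, np.int64(704), np.int64(153), np.int64(1)), (266, np.int64(713), np.int64(153), np.int64(0))]
290 [(170, np.int64(566), np.int64(179), np.int64(116)), (176, np.int64(568), np.int64(179), np.int64(128)), (182, np.int64(574), np.int64
[... 172 characters left out ...]
144)), (206, np.int64(583), np.int64(177), np.int64(159)), (212, np.int64(586), np.int64(177), np.int64(165)), (218, np.int64(590), np.int64(177), np.int64(167)), (224, np.int64(594), np.int64(177), np.int64(166)), (230, np.int64(599), np.int64(177), np.int64(166)), (236, np.int64(603), np.int64(177), np.int64(166)), (242, np.int64(608), np.int64(177), np.int64(166)), (248, np.int64(683), np.int64(180), np.int64(11)), (254, np.int64(692), np.int64(179), np.int64(10)), (260, np.int64(705), np.int64(179), np.int64(-1)), (266, np.int64(715), np.int64(179), np.int64(-2))]
174 301.38505747126436 132.47701149425288 [528.05293193 188.01649699 152.97111617] [[533.43834058 186.25145758 153.        ]]
```

View pics/w8.png

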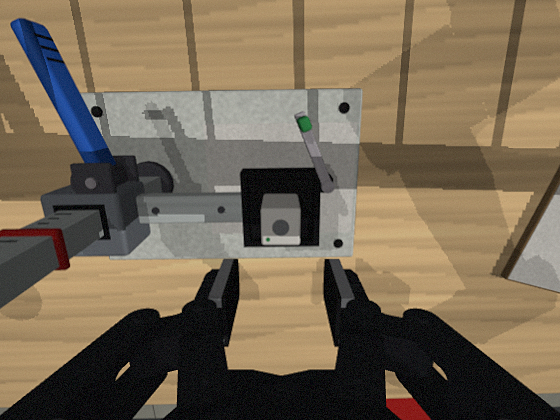

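Camera seated (body top at z 166 = 112 + 54). Latch tab at about (528,188), q ≈ 1.16. I'll plan the push with shut fingers.

```bash
cat > latch.py <<'E'
from h import *
yaw=np.radians(-1.4); ex=np.array([np.cos(yaw),np.sin(yaw)]); ey=np.array([-ex[1],ex[0]])
S=np.array([597.3,170.3]); Hc=np.array([-21,37.])
def ctr(q,lead=0):
    u=np.array([-np.sin(q),-np.cos(q)]); t=np.array([np.cos(q),-np.sin(q)])
    tab=Hc+52*u; k=np.array([11*np.sign(t[0]),14.5*np.sign(t[1])*(abs(t[1])>.05)])
    c=tab-t*(4+lead*-1+k@t)
    lat=k@u; c=c-u*np.clip(lat,-6,6)
    w=S+c[0]*ex+c[1]*ey; return w
if __name__=='__main__':
    s=arm.read_state(); R=Rr.from_quat(s['ee_rot']).as_matrix(); p=s['position']; print(p)
    prev=p
    for q,l,z in [(1.3,-12,200),(1.3,-12,139),(1.16,0,139),(.95,0,139),(.75,0,139),(.55,0,139),(.35,0,139),(.18,0,139),(0,0,139),(0,3,139)]:
        w=np.append(ctr(q,l),z); print(q,w.round(1),'d tool cm',(R.T@(w-prev)/10).round(2)); prev=w
E
python3 latch.py
```

```text
[596.76555909 169.35596114 230.76359359]
1.3 [512.9 225.6 200. ] d tool cm [8.56 5.35 3.08]
1.3 [512.9 225.6 139. ] d tool cm [-0.  -0.   6.1]
1.16 [516.9 206.7 139. ] d tool cm [-0.46 -1.88 -0.  ]
0.95 [521.3 196.7 139. ] d tool cm [-0.47 -0.99 -0.  ]
0.75 [527.3 188.2 139. ] d tool cm [-0.63 -0.83 -0.  ]
0.55 [534.6 180.6 139. ] d tool cm [-0.75 -0.74 -0.  ]
0.35 [542.4 172.  139. ] d tool cm [-0.81 -0.83 -0.  ]
0.18 [550.8 166.3 139. ] d tool cm [-0.86 -0.55 -0.  ]
0 [560.9 156.2 139. ] d tool cm [-1.04 -0.98 -0.  ]
0 [563.9 156.1 139. ] d tool cm [-0.3  0.  -0. ]
```

servo_tool:
  rows:
    - {"x":2,"y":1.3,"z":0.5,"turn":0,"fingers":0}
    - {"x":3,"y":1.9,"z":0.5,"turn":0,"fingers":0}
    - {"x":2.6,"y":1.5,"z":1,"turn":0,"fingers":0}
    - {"x":0.96,"y":0.65,"z":1,"turn":0,"fingers":0}
    - {"x":0,"y":0,"z":2,"turn":0,"fingers":0}
    - {"x":0,"y":0,"z":2,"turn":0,"fingers":0}
    - {"x":0,"y":0,"z":1.5,"turn":0,"fingers":0}
    - {"x":0,"y":0,"z":0.6,"turn":0,"fingers":0}
    - {"x":0,"y":0,"z":0,"turn":0,"fingers":0}
    - {"x":0,"y":0,"z":0,"turn":0,"fingers":0}

```text
clock: 9.47
position: [513.2, 225.3, 139.4]
ee_rot: [0.016, 1.0, -0.001, -0.0]
contact_force: [0.9, -0.2, -0.2]
gripper_width: -0.2
```

```bash
python3 - <<'E'
from h import *
v=grab('wrist','w9'); s=arm.read_state(); print(s['position'],s['contact_force'],s['gripper_width'])
E
```

```text
[513.67702886 225.62248908 140.21472702] [ 0.09178267 -0.23317634 -0.02951912] 0.1153983224031228
```

View pics/w9.png

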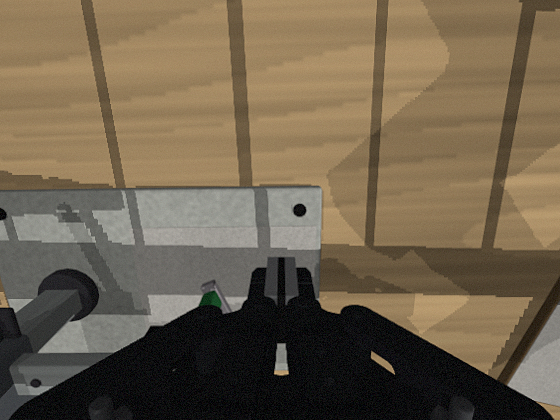

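servo_tool:
  rows:
    - {"x":-0.23,"y":-0.94,"z":0,"turn":0,"fingers":0}
    - {"x":-0.23,"y":-0.94,"z":0,"turn":0,"fingers":0}
    - {"x":-0.47,"y":-0.99,"z":0,"turn":0,"fingers":0}
    - {"x":-0.63,"y":-0.83,"z":0,"turn":0,"fingers":0}
    - {"x":-0.75,"y":-0.74,"z":0,"turn":0,"fingers":0}
    - {"x":-0.81,"y":-0.83,"z":0,"turn":0,"fingers":0}
    - {"x":0,"y":0,"z":0,"turn":0,"fingers":0}

```text
clock: 10.1
position: [544.4, 170.2, 139.8]
ee_rot: [0.017, 1.0, 0.0, 0.0]
contact_force: [1.4, 0.7, -0.9]
gripper_width: 0.1
```

servo_tool:
  rows:
    - {"x":-0.43,"y":-0.28,"z":0,"turn":0,"fingers":0}
    - {"x":-0.43,"y":-0.27,"z":0,"turn":0,"fingers":0}
    - {"x":-0.52,"y":-0.49,"z":0,"turn":0,"fingers":0}
    - {"x":-0.52,"y":-0.49,"z":0,"turn":0,"fingers":0}
    - {"x":0,"y":0,"z":0,"turn":0,"fingers":0}
    - {"x":0,"y":0,"z":0,"turn":0,"fingers":0}

```text
clock: 10.6
position: [561.6, 155.7, 139.7]
ee_rot: [0.016, 1.0, -0.0, 0.0]
contact_force: [0.1, 0.7, 0.6]
gripper_width: 0.0
```

```bash
python3 - <<'E'
from h import *
v=grab('top','t10'); s=arm.read_state(); print(s['position'],s['contact_force'],s['gripper_width'])
v=grab('wrist','w10'); im=cv2.imread('pics/w10.png'); im2=cv2.imread('pics/t10.png')[120:240,160:300]
cv2.imwrite('pics/t10z.png',cv2.resize(im2,None,fx=5,fy=5,interpolation=cv2.INTER_CUBIC))
E
```

```text
[561.44667744 155.80045092 139.78730916] [-0.43412411 -0.42009436 -0.35467648] 0.20617958448043494
```

View pics/w10.png

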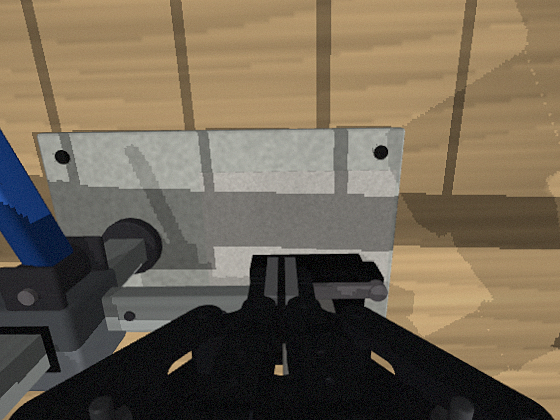

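View pics/t10z.png

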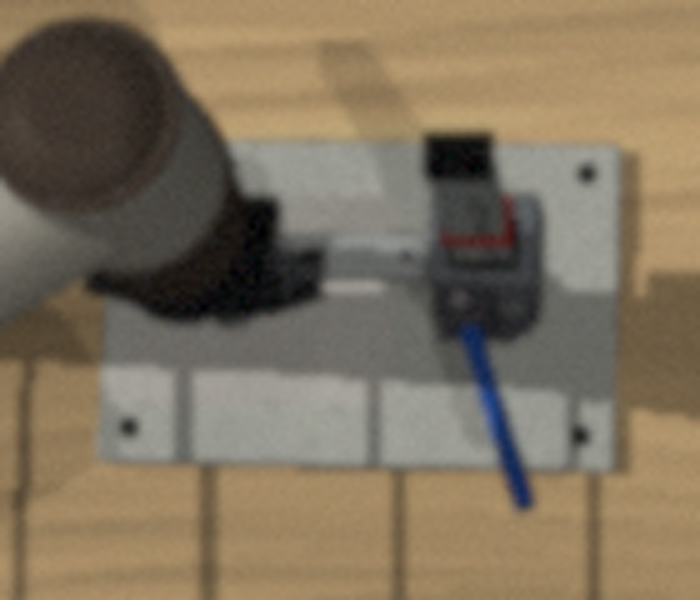

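The bar, at (350,290), now points along -y. Pushing on until the stop.

servo_tool:
  rows:
    - {"x":-0.2,"y":0,"z":0,"turn":0,"fingers":0}
    - {"x":-0.15,"y":0,"z":0,"turn":0,"fingers":0}
    - {"x":0,"y":0,"z":0,"turn":0,"fingers":0}
    - {"x":0,"y":0,"z":0,"turn":0,"fingers":0}

```text
clock: 11.03
position: [562.3, 155.7, 139.6]
ee_rot: [0.016, 1.0, -0.001, -0.003]
contact_force: [-7.4, 1.4, 3.6]
gripper_width: 0.1
```

servo_tool:
  rows:
    - {"x":-0.2,"y":0,"z":0,"turn":0,"fingers":0}
    - {"x":0,"y":0,"z":0,"turn":0,"fingers":0}
    - {"x":0,"y":0,"z":0,"turn":0,"fingers":0}

```text
clock: 11.28
position: [562.6, 155.6, 139.5]
ee_rot: [0.016, 1.0, -0.001, -0.004]
contact_force: [-10.9, 3.6, 7.1]
gripper_width: 0.1
```

servo_tool:
  rows:
    - {"x":1.0,"y":0,"z":0,"turn":0,"fingers":0}
    - {"x":1.5,"y":0,"z":0,"turn":0,"fingers":0}
    - {"x":0,"y":0,"z":-2,"turn":0,"fingers":0}
    - {"x":0,"y":-1,"z":-3.5,"turn":0,"fingers":0}
    - {"x":0,"y":-2,"z":-3.5,"turn":0,"fingers":0}
    - {"x":0,"y":-2,"z":-1,"turn":0,"fingers":0}
    - {"x":0,"y":-1,"z":0,"turn":0,"fingers":0}
    - {"x":0,"y":0,"z":0,"turn":0,"fingers":0}
    - {"x":0,"y":0,"z":0,"turn":0,"fingers":0}

```text
clock: 12.03
position: [539.3, 96.3, 238.8]
ee_rot: [0.016, 1.0, -0.0, -0.001]
contact_force: [0.4, -0.4, -0.0]
gripper_width: -0.3
```

```bash
python3 - <<'E'
from h import *
v=grab('wrist','w11'); s=arm.read_state(); print(s['position'],s['ee_rot'],s['contact_force'],s['gripper_width'])
E
```

```text
[539.24470407  96.64112593 238.40076881] [ 1.58363523e-02  9.99873947e-01 -3.65820030e-04 -1.07970655e-03] [ 0.19162998  0.46267401 -0.54990766] 0.26595097796016565
```

View pics/w11.png

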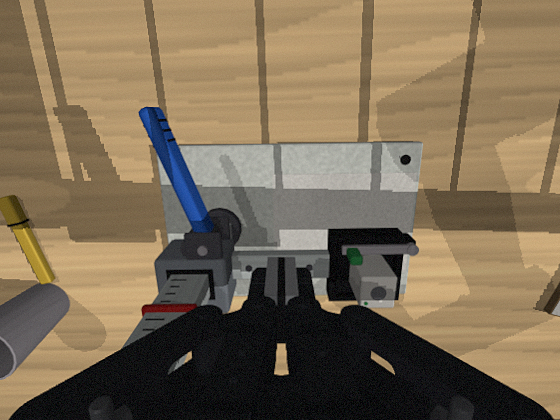

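The latch bar runs (415,248) to (343,247) along -y over the foot. Checking its angle, then locating the lever and the band.

```bash
python3 - <<'E'
from h import *
from latch import S,ex,ey
v=load('w11'); C=cloud(v); p=v['p'].astype(int)
def loc(P): d=P[:2]-S; return np.r_[d@ex,d@ey,P[2]].round(1)
g=(p[...,1]>p[...,0]+20)&(p[...,1]>p[...,2]+15)&(C[...,2]>120); g[:, :300]=0
P=C[g]; print('tab',len(P),loc(np.median(P,0)),loc(P.min(0)),loc(P.max(0)))
for u in [(345,247),(360,247),(380,247),(400,247),(413,247)]: print('bar',u,loc(ond(v,u)[0]))
b=(p[...,2]>p[...,0]+40)&(C[...,2]>132)&(C[...,2]<142); Q=C[b]; 
r=cv2.minAreaRect(Q[:,:2].astype(np.float32)); print('blade',len(Q),r,Q[:,2].mean(), np.percentile(Q[:,2],[5,50,95]))
l=cv2.fitLine(Q[:,:2].astype(np.float32),cv2.DIST_HUBER,0,.01,.01).ravel(); print(l)
col=S-150*ey; h=col-30*ex+12*ey; print('col',col,'hinge',h)
d=l[:2]*np.sign(-l[0]); n=np.array([-d[1],d[0]]); print('hinge dist from blade line',(h-l[2:])@n, 'proj far tip',((Q[:,:2]-h)@d).max())
q=np.arctan2(-(d@ex),-(d@ey)); print('q',q); print('grip',h+100*d)
print('screw',loc(ond(v,(202,250))[0]))
# band in wrist
for r in range(300,322): print(r,p[r,165],C[r,165].round(1))
E
```

```text
tab 228 [-24.  -16.  150.6] [-134.6  -74.3  133. ] [  9.2  -4.8 380.7]
bar (345, 247) [-24.8 -20.6 133.3]
bar (360, 247) [-24.5  -7.8 133. ]
bar (380, 247) [-24.3   9.3 132.7]
bar (400, 247) [-24.   26.5 132.4]
bar (413, 247) [-25.   36.5 134.9]
blade 1978 ((505.0212707519531, 14.561367988586426), (106.17559814453125, 11.717947959899902), 17.980817794799805) 136.29858881598742 [133.27673804 136.61707367 138.02515292]
[9.5181465e-01 3.0667388e-01 5.0097620e+02 1.4365096e+01]
col [593.63517328  20.34477653] hinge [563.93731472  33.07415975]
hinge dist from blade line 1.500969845663836 proj far tip 114.84361578276355
q 1.2346651610715966
grip [468.75584957   2.40677084]
screw [ -30.4 -137.6  150.1]
300 [64 65 60] [584.   14.2 187.9]
301 [27 26 27] [583.8  14.8 189.5]
302 [63 68 69] [584.   15.1 190.4]
303 [75 72 72] [584.2  15.4 191.4]
304 [61 26 24] [580.5  18.3 198.2]
305 [75 19 10] [581.2  18.3 198.3]
306 [83 11 19] [581.1  18.7 199.6]
307 [91 10 13] [581.1  19.1 200.8]
308 [99 19 17] [581.4  19.3 201.4]
309 [92  2  2] [582.7  18.8 200.6]
310 [96 11 11] [583.4  18.8 200.7]
311 [103  19  15] [583.6  19.  201.6]
312 [87 62 59] [584.3  19.  201.8]
313 [74 82 83] [584.5  19.2 202.5]
314 [79 85 81] [584.4  19.7 203.8]
315 [82 82 80] [583.7  20.5 205.9]
316 [75 76 73] [584.5  20.4 205.7]
317 [74 78 75] [583.7  21.2 207.9]
318 [73 73 75] [584.6  21.  207.7]
319 [82 82 83] [584.6  21.4 208.7]
320 [83 82 83] [584.8  21.7 209.6]
321 [83 86 82] [584.5  22.2 210.9]
```

Latch bar parallel to -y within 0.02 rad, so shut. Lever q ≈ 1.23. Now the band's underside height, by rays from three wrist views onto its -x face plane.

```bash
python3 - <<'E'
from h import *
from latch import S,ex,ey
col=S-150*ey; ex3=np.r_[ex,0]; c3=np.r_[col,0]
def onx(v,uv,xo):
    r=ray(v,uv)@v['pose'][:3,:3].T; o=v['pose'][:3,3]; t=(xo-(o-c3)@ex3)/(r@ex3); return o+r*t[:,None]
for f in ('w5','w8','w11'):
    v=load(f); p=v['p'].astype(int); m=(p[...,0]>p[...,1]*1.8)&(p[...,0]>45); m[:, 240:]=0; m[330:]=0
    n,l,st,_=cv2.connectedComponentsWithStats(m.astype(np.uint8)); k=1+st[1:,4].argmax(); m=l==k; x,y,w,h,a=st[k]; print(f,st[k])
    for u in range(x+2,x+w-1,max(1,w//8)):
        ys=np.nonzero(m[:,u])[0]; 
        B=onx(v,[[u,ys.min()-.5]],-13.5)[0]; yl=(B[:2]-col)@ey
        print(u,ys.min(),ys.max(),'bottom z',B[2].round(1),'y',yl.round(1),' top z if col face',onx(v,[[u,ys.max()+.5]],-10)[0][2].round(1))
# carriage top reference: boundary carriage top plane depth
v=load('w11');C=cloud(v)
for f,us in (('w11',[(185,262),(222,258),(222,275)]),('w8',[(60,200),(120,230),(80,215)]),('w5',[(140,185),(110,180)])):
    v=load(f); print(f,[ond(v,u)[0].round(1).tolist() for u in us])
E
python3 - <<'E'
import cv2
im=cv2.imread('pics/w11.png')[225:345,120:260]; cv2.imwrite('pics/w11z.png',cv2.resize(im,None,fx=5,fy=5,interpolation=cv2.INTER_CUBIC))
E
```

```text
w5 [ 56 199  57  35 538]
58 200 205 bottom z 204.5 y -13.0  top z if col face 207.6
65 199 204 bottom z 201.8 y -9.8  top z if col face 205.0
72 199 204 bottom z 201.7 y -4.9  top z if col face 204.9
79 199 204 bottom z 201.6 y 0.1  top z if col face 204.9
86 199 204 bottom z 201.5 y 5.1  top z if col face 204.8
93 199 204 bottom z 201.5 y 10.0  top z if col face 204.7
100 199 204 bottom z 201.4 y 15.0  top z if col face 204.6
107 200 233 bottom z 204.0 y 21.4  top z if col face 260.3
w8 [  0 229  70  41 777]
2 230 235 bottom z 201.2 y -13.2  top z if col face 201.9
10 230 236 bottom z 201.3 y -8.4  top z if col face 203.5
18 230 235 bottom z 201.4 y -3.6  top z if col face 202.0
26 229 235 bottom z 199.8 y -0.1  top z if col face 202.1
34 229 235 bottom z 199.9 y 4.7  top z if col face 202.2
42 229 235 bottom z 199.9 y 9.5  top z if col face 202.2
50 229 235 bottom z 200.0 y 14.3  top z if col face 202.3
58 229 269 bottom z 200.1 y 19.1  top z if col face 244.2
66 250 268 bottom z 229.9 y 43.1  top z if col face 243.3
w11 [142 304  55  12 418]
144 305 313 bottom z 199.3 y -15.9  top z if col face 204.2
150 305 311 bottom z 199.3 y -11.9  top z if col face 202.1
156 304 311 bottom z 198.2 y -8.3  top z if col face 202.1
162 304 311 bottom z 198.2 y -4.3  top z if col face 202.1
168 304 311 bottom z 198.3 y -0.3  top z if col face 202.2
174 304 311 bottom z 198.3 y 3.7  top z if col face 202.2
180 304 311 bottom z 198.3 y 7.7  top z if col face 202.2
186 304 312 bottom z 198.4 y 11.8  top z if col face 203.3
192 304 309 bottom z 198.4 y 15.8  top z if col face 200.1
w11 [[574.5, 18.0, 148.3], [574.2, 47.2, 143.3], [586.7, 47.2, 149.2]]
w8 [[576.3, 8.6, 149.9], [601.6, 47.7, 148.6], [584.9, 28.1, 160.8]]
w5 [[582.5, 41.8, 149.3], [577.6, 16.3, 149.1]]
```

View pics/w11z.png

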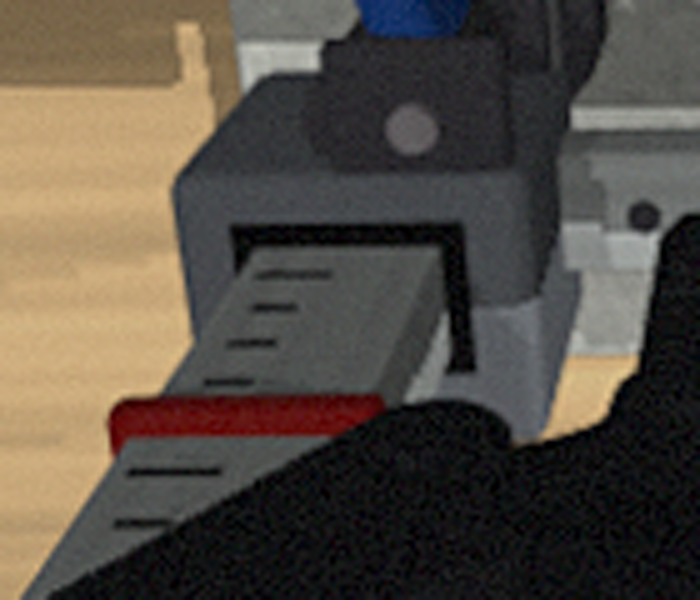

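```bash
python3 - <<'E'
from h import *
v=grab('scene','s12'); A=[v['p'].astype(float)]; D=[v['d']]
for i in range(7):
    p,d=arm.get_image('scene'); A.append(p.astype(float)); D.append(d)
p=np.mean(A,0); np.savez('s12avg.npz',p=p,d=np.mean(D,0)); 
im=np.clip(p[160:225,305:365],0,255).astype(np.uint8)[:,:,::-1]; cv2.imwrite('pics/s12z.png',cv2.resize(im,None,fx=9,fy=9,interpolation=cv2.INTER_NEAREST))
E
```

```text
(no output)
```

View pics/s12z.png

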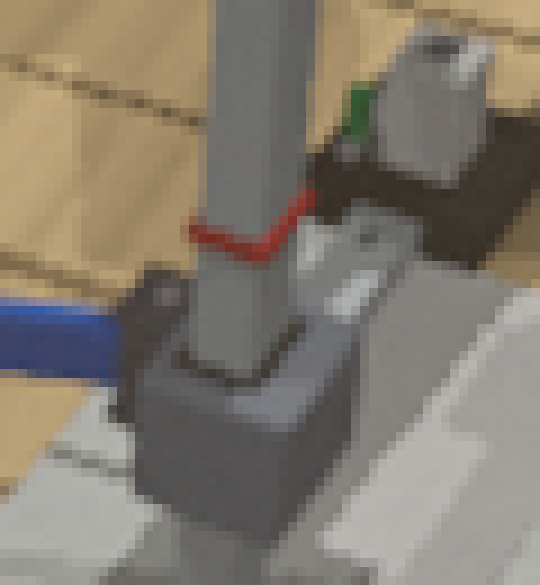

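```bash
python3 - <<'E'
from h import *
from latch import S,ex,ey
v=load('s12'); col=S-150*ey
def W(a,b,z): return np.r_[col+a*ex+b*ey,z]
for n,P in dict(car_near=W(26,-30,150),car_left=W(-26,-30,150),car_right=W(26,30,150),car_near_bot=W(26,-30,100),topL=W(10,-15,319),).items(): print(n,((proj(v,P)[0]+.5-[305,160])*9).round(0))
for z in (194,196,198,200): print(z,[((proj(v,W(a,b,z))[0]+.5-[305,160])*9).round(0).tolist() for a,b in ((13.5,-18.5),(-13.5,-18.5),(13.5,18.5))])
p=np.load('s12avg.npz')['p']
red=p[...,0]-p[...,1:].max(2)
for u in range(326,341): print(u,red[178:194,u].round(0).astype(int))
E
```

```text
car_near [272. 424.]
car_left [115. 368.]
car_right [357. 314.]
car_near_bot [260. 548.]
topL [286. -99.]
194 [[261.0, 273.0], [178.0, 245.0], [314.0, 207.0]]
196 [[261.0, 268.0], [178.0, 240.0], [315.0, 201.0]]
198 [[261.0, 263.0], [178.0, 234.0], [316.0, 196.0]]
200 [[262.0, 257.0], [179.0, 229.0], [316.0, 191.0]]
326 [24 24 24 22 20 26 40 65 50 24 15 16 11  2  2  1]
327 [16 16 15 12 10 14 28 56 68 25  2 -1 -1  0  0  0]
328 [ 0 -1 -1 -1 -2 -2  1 37 71 31  2  0  1  1  1  0]
329 [ 1  1  0  0  0 -1 -4 27 70 47  7 -1  0  0  1  0]
330 [ 1  0  0  2  1  1 -1 15 56 68 22  0  0  0  1  0]
331 [ 1  1  1  1 -1  0 -1  4 35 68 40  6 -1  0  1 -1]
332 [ 1  0  0  0  0  0 -1 -4 23 66 57 11 -2  0  1  0]
333 [ 1  1  0  0  1  0 -1 -5 25 75 70 21  1  0  1  2]
334 [ 1  1  0  1  1  0 -2  9 59 92 69 19  1  0  2  1]
335 [ 2  0  0  1  0 -4 19 62 89 77 28  3 -1  0  1  2]
336 [ 2  2  0 -2  4 26 66 84 55 18  1 -1  1  1  2  2]
337 [ 1  1 -2  5 42 77 82 40  7 -1  0  1  1  1  0  0]
338 [ 3  0 13 49 80 74 19  0 -1  0  1  1  1  0  0 -1]
339 [ 5  6 22 64 65 32  1 -2  0  0  1  2  0 -1 -1 -2]
340 [10  8  8 22 18  6  3  0  1  2  1  0  0  0  0 -1]
```

Estimates of the band underside: about 196–200 from several views. I'll refine that in the scene view while lifting. Now turn square to the blade and move over the lever grip at about (468.7, 2.7).

servo_tool:
  rows:
    - {"x":0,"y":0,"z":0,"turn":-6.6,"fingers":4.5}
    - {"x":0,"y":0,"z":0,"turn":-6.6,"fingers":4.5}
    - {"x":0,"y":0,"z":0,"turn":-6.6,"fingers":4.5}
    - {"x":2.4,"y":-1.7,"z":0,"turn":0,"fingers":4.5}
    - {"x":2.4,"y":-1.7,"z":0,"turn":0,"fingers":4.5}
    - {"x":2.4,"y":-1.7,"z":0,"turn":0,"fingers":4.5}
    - {"x":2.4,"y":-1.7,"z":0,"turn":0,"fingers":4.5}
    - {"x":0,"y":0,"z":0,"turn":0,"fingers":4.5}
    - {"x":0,"y":0,"z":0,"turn":0,"fingers":4.5}
    - {"x":0,"y":0,"z":0,"turn":0,"fingers":4.5}

```text
clock: 13.32
position: [470.0, 2.4, 240.2]
ee_rot: [-0.156, 0.988, 0.0, 0.001]
contact_force: [0.7, 0.5, -0.9]
gripper_width: 45.1
```

```bash
python3 - <<'E'
from h import *
v=grab('wrist','w13'); s=arm.read_state(); print(s['position'],s['ee_rot'],s['joints'],s['gripper_width'],s['clock'])
R=Rr.from_quat(s['ee_rot']).as_matrix(); print(np.degrees(np.arctan2(R[1,1],R[0,1])))
C=cloud(v);p=v['p'].astype(int)
b=(p[...,2]>p[...,0]+40)&(C[...,2]>134.5)&(C[...,2]<142); Q=C[b]; r=cv2.minAreaRect(Q[:,:2].astype(np.float32)); print(len(Q),r)
E
```

```text
[470.2378472    2.71298317 239.99989452] [-1.56649702e-01  9.87654143e-01  2.78533016e-05  4.05144729e-04] [ 3.52566388e-01  1.11068949e-01 -3.41215907e-01  1.14083971e-04
 -1.11770577e+00 -1.60881747e+00] 44.97602359508929 13.3667
108.02497206956119
1363 ((505.79522705078125, 13.968805313110352), (106.54589080810547, 10.730445861816406), 18.25948143005371)
```

View pics/w13.png

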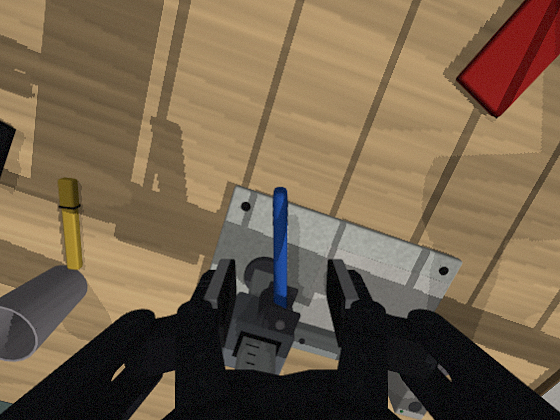

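Blade at column 281, centred between and parallel to the pads. Descending.

servo_tool:
  rows:
    - {"x":0.05,"y":0,"z":2,"turn":0,"fingers":4.5}
    - {"x":0,"y":0,"z":3,"turn":0,"fingers":4.5}
    - {"x":0,"y":0,"z":3,"turn":0,"fingers":4.5}
    - {"x":0,"y":0,"z":2.5,"turn":0,"fingers":4.5}
    - {"x":0,"y":0,"z":1.5,"turn":0,"fingers":4.5}
    - {"x":0,"y":0,"z":1.0,"turn":0,"fingers":4.5}
    - {"x":0,"y":0,"z":0.4,"turn":0,"fingers":4.5}
    - {"x":0,"y":0,"z":0,"turn":0,"fingers":4.5}
    - {"x":0,"y":0,"z":0,"turn":0,"fingers":4.5}

```text
clock: 14.12
position: [469.9, 2.6, 106.0]
ee_rot: [-0.157, 0.988, -0.0, 0.0]
contact_force: [-0.0, -0.3, -0.2]
gripper_width: 45.1
```

```bash
python3 - <<'E'
from h import *
v=grab('wrist','w14'); s=arm.read_state(); print(s['position'],s['contact_force'])
E
```

```text
[470.01061079   2.59766305 106.42471768] [-0.11556895 -0.39429564  0.12348275]
```

View pics/w14.png

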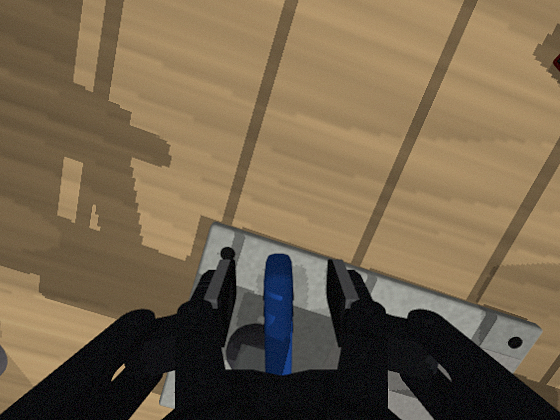

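The blade (279,300) is between the pads. Closing.

servo_tool:
  rows:
    - {"x":0,"y":0,"z":0,"turn":0,"fingers":0}
    - {"x":0,"y":0,"z":0,"turn":0,"fingers":0}
    - {"x":0,"y":0,"z":0,"turn":0,"fingers":0}
    - {"x":0,"y":0,"z":0,"turn":0,"fingers":0}
    - {"x":0,"y":0,"z":0,"turn":0,"fingers":0}
    - {"x":0,"y":0,"z":0,"turn":0,"fingers":0}
    - {"x":0,"y":0,"z":0,"turn":0,"fingers":0}

```text
clock: 14.75
position: [469.5, 1.9, 106.4]
ee_rot: [-0.156, 0.988, -0.0, 0.001]
contact_force: [0.3, -2.9, 4.5]
gripper_width: 11.1
```

servo_tool:
  rows:
    - {"x":0,"y":0,"z":-0.5,"turn":0,"fingers":0}
    - {"x":0,"y":0,"z":-0.5,"turn":0,"fingers":0}
    - {"x":0,"y":0,"z":-0.5,"turn":0,"fingers":0}
    - {"x":0,"y":0,"z":-0.5,"turn":0,"fingers":0}
    - {"x":0,"y":0,"z":0,"turn":0,"fingers":0}
    - {"x":0,"y":0,"z":0,"turn":0,"fingers":0}

```text
clock: 15.25
position: [469.5, 2.1, 125.4]
ee_rot: [-0.156, 0.988, 0.0, 0.0]
contact_force: [4.5, -2.0, -5.4]
gripper_width: 11.2
```

```bash
python3 - <<'E'
from h import *
v=grab('scene','s15'); s=arm.read_state(); print(s['position'],s['ee_rot'],s['contact_force'],s['wrist_torque'])
im=v['p'][130:250,250:390][:,:,::-1]; cv2.imwrite('pics/s15z.png',cv2.resize(im,None,fx=5,fy=5,interpolation=cv2.INTER_NEAREST))
E
```

```text
[469.47272182   2.10200116 125.29769772] [-1.56176075e-01  9.87729165e-01  6.03013822e-05  3.54540083e-04] [ 4.57975632 -2.23060359 -4.64432018] [-0.83113884 -1.1534522  -0.38068259]
```

View pics/s15z.png

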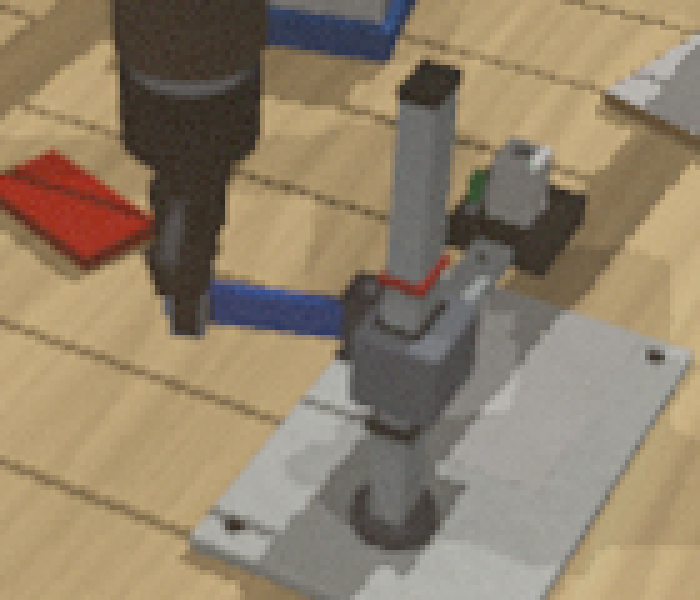

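Carriage lifting with the lever. Raise by another 2.6 cm and measure.

servo_tool:
  rows:
    - {"x":0,"y":0,"z":-0.6,"turn":0,"fingers":0}
    - {"x":0,"y":0,"z":-0.8,"turn":0,"fingers":0}
    - {"x":0,"y":0,"z":-0.8,"turn":0,"fingers":0}
    - {"x":0,"y":0,"z":-0.4,"turn":0,"fingers":0}
    - {"x":0,"y":0,"z":0,"turn":0,"fingers":0}
    - {"x":0,"y":0,"z":0,"turn":0,"fingers":0}
    - {"x":0,"y":0,"z":0,"turn":0,"fingers":0}

```text
clock: 15.88
position: [469.4, 2.1, 151.2]
ee_rot: [-0.156, 0.988, 0.0, 0.0]
contact_force: [3.7, -1.9, -5.9]
gripper_width: 11.2
```

```bash
cat > sc.py <<'E'
from h import *
import sys
f=sys.argv[1]; v=grab('scene',f); s=arm.read_state(); print(s['position'],s['contact_force'],s['clock'])
A=[v['p'].astype(float)]
for i in range(5): A.append(arm.get_image('scene')[0].astype(float))
p=np.mean(A,0); np.savez(f+'avg.npz',p=p)
im=np.clip(p[160:225,305:365]*1.2,0,255).astype(np.uint8)[:,:,::-1]; cv2.imwrite(f'pics/{f}z.png',cv2.resize(im,None,fx=9,fy=9,interpolation=cv2.INTER_NEAREST))
E
python3 sc.py s16
```

```text
[469.42237149   2.15238151 151.13670396] [ 4.33194768 -3.14114581 -3.89822256] 15.9333
```

View pics/s16z.png

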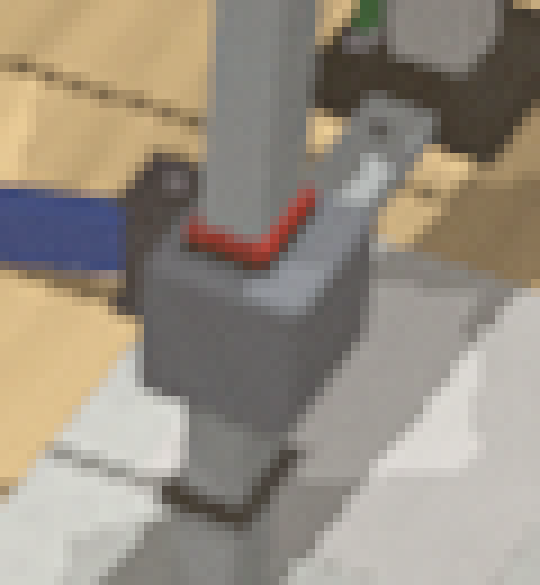

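```bash
python3 - <<'E'
from h import *
from latch import S,ex,ey
v=load('s12'); col=S-150*ey
def W(a,b,z): return np.r_[col+a*ex+b*ey,z]
p0=np.load('s12avg.npz')['p'].mean(2); p1=np.load('s16avg.npz')['p'].mean(2)
for u in (331,333,335,336,337,339): 
    print(u,'pre',list(p0[198:214,u].round(0).astype(int)),'post',list(p1[185:201,u].round(0).astype(int)))
for z in (150,194,196,198,200): print(z,'car near px',(proj(v,W(26,-30,z))[0]+.5).round(2),'band near', (proj(v,W(13.5,-18.5,z))[0]+.5).round(2), 'mid -y edge car', (proj(v,W(0,-30,z))[0]+.5).round(2),'band mid -y',(proj(v,W(0,-18.5,z))[0]+.5).round(2))
P=np.load('s16avg.npz')['p']; red=P[...,0]-P[...,1:].max(2)
for u in (328,330,332,333,334,335): print(u,red[183:193,u].round(0).astype(int))
E
```

```text
331 pre [np.int64(110), np.int64(111), np.int64(113), np.int64(97), np.int64(69), np.int64(97), np.int64(124), np.int64(118), np.int64(97), np.int64(84), np.int64(84), np.int64(83), np.int64(85), np.int64(84), np.int64(84), np.int64(83)] post [np.int64(109), np.int64(93), np.int64(69), np.int64(59), np.int64(62), np.int64(84), np.int64(93), np.int64(96), np.int64(92), np.int64(82), np.int64(83), np.int64(82), np.int64(84), np.int64(84), np.int64(83), np.int64(83)]
333 pre [np.int64(102), np.int64(103), np.int64(93), np.int64(74), np.int64(67), np.int64(101), np.int64(123), np.int64(125), np.int64(112), np.int64(90), np.int64(83), np.int64(83), np.int64(84), np.int64(85), np.int64(83), np.int64(83)] post [np.int64(110), np.int64(102), np.int64(82), np.int64(70), np.int64(55), np.int64(80), np.int64(117), np.int64(123), np.int64(106), np.int64(88), np.int64(83), np.int64(84), np.int64(84), np.int64(82), np.int64(83), np.int64(84)]
335 pre [np.int64(77), np.int64(62), np.int64(67), np.int64(90), np.int64(117), np.int64(127), np.int64(125), np.int64(127), np.int64(124), np.int64(107), np
[... 1854 characters left out ...]
8.33 201.57]
194 car near px [336.38 194.26] band near [333.95 190.38] mid -y edge car [327.38 191.13] band mid -y [329.32 188.78]
196 car near px [336.44 193.66] band near [334.   189.78] mid -y edge car [327.43 190.54] band mid -y [329.37 188.19]
198 car near px [336.49 193.05] band near [334.06 189.18] mid -y edge car [327.47 189.94] band mid -y [329.41 187.59]
200 car near px [336.55 192.45] band near [334.11 188.58] mid -y edge car [327.52 189.33] band mid -y [329.46 186.99]
328 [-1  1 38 74 42  3  2 -1  0  1]
330 [ 0 -2 15 56 67 33  0  1 -2  0]
332 [ 0 -1 -4 23 67 54 18  1 -3 -4]
333 [ 0 -1 -4 24 74 72 31 -1 -6 -6]
334 [ 0 -2  9 60 91 72 25 -2 -7 -8]
335 [-3 19 61 90 80 31  1 -5 -6 -6]
```

servo_tool:
  rows:
    - {"x":0,"y":0,"z":-0.2,"turn":0,"fingers":0}
    - {"x":0,"y":0,"z":-0.18,"turn":0,"fingers":0}
    - {"x":0,"y":0,"z":0,"turn":0,"fingers":0}
    - {"x":0,"y":0,"z":0,"turn":0,"fingers":0}
    - {"x":0,"y":0,"z":0,"turn":0,"fingers":0}

```text
clock: 16.6
position: [469.4, 2.2, 154.9]
ee_rot: [-0.156, 0.988, 0.0, 0.0]
contact_force: [4.9, -2.3, -5.6]
gripper_width: 11.2
```

```bash
python3 sc.py s17; python3 - <<'E'
from h import *
p1=np.load('s17avg.npz')['p']; g=p1.mean(2); red=p1[...,0]-p1[...,1:].max(2)
for u in (331,332,333,334,336,337): print(u,g[185:199,u].round(0).astype(int), red[183:192,u].round(0).astype(int))
E
```

```text
[469.44617709   2.18055233 154.89430058] [ 4.18771499 -1.02811991 -4.35134117] 16.65
331 [108  95  68  66  82  92  95  90  82  84  82  82  83  84] [ 1 -1  2 32 64 29  0 -1 -2]
332 [112  98  72  61  94 116 109  96  84  83  85  82  84  81] [ 1 -1 -3 23 69 45 -4 -6 -6]
333 [111 102  81  66  98 126 120 103  84  83  83  84  84  84] [ 0 -2 -4 25 75 63  2 -8 -6]
334 [102  99  83  66  85 116 126 110  89  82  84  83  85  83] [-1 -2 10 60 95 67  6 -7 -7]
336 [ 75  70  87 117 127 124 127 120 105  87  81  82  83  82] [26 67 85 55 12 -7 -9 -6 -7]
337 [ 75  90 105 121 127 126 125 125 108  86  80  81  82  81] [78 80 37  2 -7 -8 -8 -6 -6]
```

View pics/s17z.png

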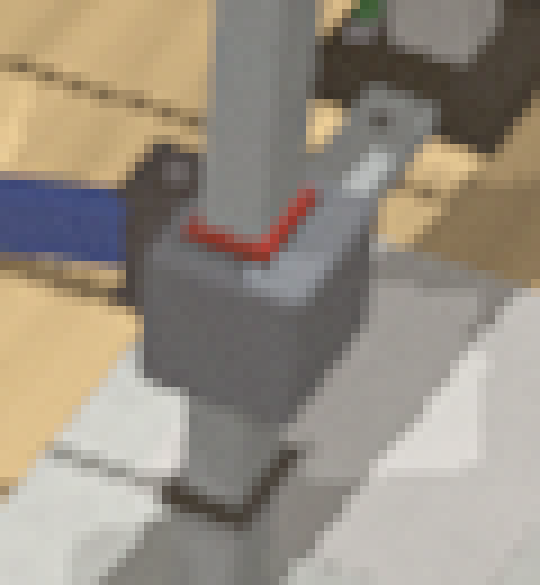

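The band's lower red row is now slightly cut off by the carriage top, by about 0.25 px ≈ 0.8 mm. So the carriage is a touch high; I'll lower it by 0.7 mm and plan the swing.

servo_tool:
  rows:
    - {"x":0,"y":0,"z":0.07,"turn":0,"fingers":0}
    - {"x":0,"y":0,"z":0,"turn":0,"fingers":0}
    - {"x":0,"y":0,"z":0,"turn":0,"fingers":0}
    - {"x":0,"y":0,"z":0,"turn":0,"fingers":0}

```text
clock: 17.23
position: [469.4, 2.2, 154.1]
ee_rot: [-0.156, 0.988, 0.0, 0.0]
contact_force: [4.7, -2.6, -5.6]
gripper_width: 11.0
```

```bash
python3 sc.py s18; cat > swing.py <<'E'
from h import *
from latch import S,ex,ey
s=arm.read_state(); R=Rr.from_quat(s['ee_rot']).as_matrix(); p=s['position']
col=S-150*ey; h=col-30*ex+12*ey
d=p[:2]-h; r=np.hypot(*d); q=np.arctan2(-(d@ex),-(d@ey)); ya=np.degrees(np.arctan2(R[1,1],R[0,1])); bl=ya-90+180
print('r',r,'q',q,'jaw-normal q',np.radians(268.6-bl),'pos',p,'F',s['contact_force'],'T',s['wrist_torque'])
E
python3 swing.py
python3 - <<'E'
from h import *
p1=np.load('s18avg.npz')['p']; g=p1.mean(2); red=p1[...,0]-p1[...,1:].max(2)
for u in (331,332,333,334): print(u, red[183:192,u].round(0).astype(int))
# arc increments in tool axes: each row chord c at half angle, turn -a
for a in (4,5): 
    r=100; c=2*r*np.sin(np.radians(a)/2); print(a,'tool y shift', -c*np.cos(np.radians(a/2)),'along blade', c*np.sin(np.radians(a/2)))
E
```

```text
[469.41569383   2.16587886 154.07722015] [ 5.37664357 -2.74500789 -6.36485052] 17.2833
r 99.43599740673594 q 1.2302639710928345 jaw-normal q 1.2326524978215403 pos [469.42780358   2.16348387 154.11672692] F [ 6.05369325 -2.82029896 -4.29863954] T [-0.73404955 -1.3470006  -0.40545071]
331 [-1 -3  1 33 69 37 -1 -2 -1]
332 [ 0 -1 -5 22 66 52  9 -4 -6]
333 [-1 -1 -4 25 74 73 17 -8 -8]
334 [ 0 -3 10 59 95 73 10 -8 -6]
4 tool y shift -6.97564737441253 along blade 0.2435949740175752
5 tool y shift -8.715574274765817 along blade 0.38053019082544676
```

The red edge is back to its full height (a just-touching fit). Now swing the lever: 3° per row about the pivot.

servo_tool:
  rows:
    - {"x":-0.014,"y":-0.52,"z":0,"turn":-3,"fingers":0}
    - {"x":-0.014,"y":-0.52,"z":0,"turn":-3,"fingers":0}
    - {"x":-0.014,"y":-0.52,"z":0,"turn":-3,"fingers":0}
    - {"x":-0.014,"y":-0.52,"z":0,"turn":-3,"fingers":0}
    - {"x":-0.014,"y":-0.52,"z":0,"turn":-3,"fingers":0}
    - {"x":0,"y":0,"z":0,"turn":0,"fingers":0}

```text
clock: 18.03
position: [480.6, -21.8, 154.0]
ee_rot: [-0.284, 0.959, 0.0, -0.0]
contact_force: [4.2, -1.7, -4.9]
gripper_width: 11.0
```

```bash
python3 swing.py
```

```text
r 99.7942898635283 q 0.9639111504282597 jaw-normal q 0.9699066705389335 pos [480.59738975 -21.81989452 153.97067619] F [ 4.23852976 -1.74950348 -4.91117554] T [-0.67019939 -1.04868005 -0.34830937]
```

servo_tool:
  rows:
    - {"x":-0.014,"y":-0.52,"z":0,"turn":-3,"fingers":0}
    - {"x":-0.014,"y":-0.52,"z":0,"turn":-3,"fingers":0}
    - {"x":-0.014,"y":-0.52,"z":0,"turn":-3,"fingers":0}
    - {"x":-0.014,"y":-0.52,"z":0,"turn":-3,"fingers":0}
    - {"x":-0.014,"y":-0.52,"z":0,"turn":-3,"fingers":0}
    - {"x":-0.014,"y":-0.52,"z":0,"turn":-3,"fingers":0}
    - {"x":-0.014,"y":-0.52,"z":0,"turn":-3,"fingers":0}
    - {"x":-0.014,"y":-0.52,"z":0,"turn":-3,"fingers":0}
    - {"x":0,"y":0,"z":0,"turn":0,"fingers":0}
    - {"x":0,"y":0,"z":0,"turn":0,"fingers":0}

```text
clock: 18.87
position: [509.4, -51.3, 153.7]
ee_rot: [-0.476, 0.879, 0.0, -0.001]
contact_force: [4.0, -5.9, -5.2]
gripper_width: 11.1
```

```bash
python3 swing.py; python3 sc.py s19;python3 - <<'E'
from h import *
p1=np.load('s19avg.npz')['p']; g=p1.mean(2); red=p1[...,0]-p1[...,1:].max(2)
for u in (331,332,333,334,336,337): print(u, red[183:192,u].round(0).astype(int),g[185:199,u].round(0).astype(int))
E
```

```text
r 100.49713355565774 q 0.5497041360751708 jaw-normal q 0.5532248959518399 pos [509.3561325  -51.30930071 153.67068727] F [ 3.97543306 -5.88309198 -5.19336303] T [-1.5964312  -1.13136615 -0.60963567]
[509.29597989 -51.29811017 153.67798362] [ 4.61556259 -5.95263417 -5.25026068] 18.9167
331 [-1 -1  1 24 55 34  3  2  1] [101  85  62  58  67  79  82  84  77  78  78  77  77  78]
332 [ 0 -2 -2 16 52 42 11 -2 -2] [105  88  66  58  64  89  99  88  78  78  80  78  78  78]
333 [-1 -2 -4 20 59 60 24 -3 -5] [104  93  72  64  59  93 110  96  78  77  78  79  78  79]
334 [ 0 -4  9 53 80 65 16 -4 -6] [ 99  92  79  63  69  99 113  99  82  77  77  78  79  77]
336 [25 65 85 62 15 -4 -6 -6 -4] [ 74  64  82 100 109 110 110 109  95  79  78  78  79  80]
337 [78 83 43  5 -4 -5 -5 -6 -6] [ 67  83 103 114 112 110 111 112 102  83  80  78  78  79]
```

View pics/s19z.png

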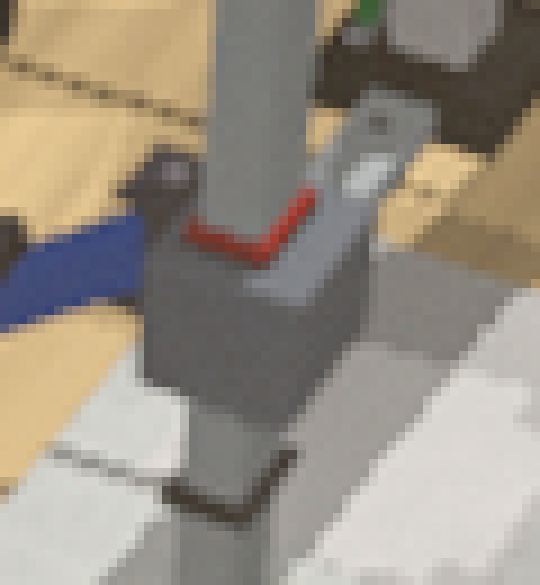

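servo_tool:
  rows:
    - {"x":0,"y":0,"z":-0.04,"turn":0,"fingers":0}
    - {"x":-0.014,"y":-0.52,"z":0,"turn":-3,"fingers":0}
    - {"x":-0.014,"y":-0.52,"z":0,"turn":-3,"fingers":0}
    - {"x":-0.014,"y":-0.52,"z":0,"turn":-3,"fingers":0}
    - {"x":-0.014,"y":-0.52,"z":0,"turn":-3,"fingers":0}
    - {"x":-0.014,"y":-0.52,"z":0,"turn":-3,"fingers":0}
    - {"x":-0.014,"y":-0.52,"z":0,"turn":-3,"fingers":0}
    - {"x":0,"y":0,"z":0,"turn":0,"fingers":0}
    - {"x":0,"y":0,"z":0,"turn":0,"fingers":0}

```text
clock: 19.92
position: [537.5, -64.5, 154.0]
ee_rot: [-0.608, 0.794, 0.0, -0.001]
contact_force: [3.7, -7.9, -5.3]
gripper_width: 11.1
```

```bash
python3 swing.py
```

```text
r 101.11458440441989 q 0.24001087956498743 jaw-normal q 0.2394795350856103 pos [537.5085839  -64.52543741 153.95059059] F [ 3.69956877 -7.93105664 -5.30201898] T [-2.25032704 -1.097275   -0.67330638]
```

servo_tool:
  rows:
    - {"x":0.03,"y":-0.52,"z":0,"turn":-3,"fingers":0}
    - {"x":0.03,"y":-0.52,"z":0,"turn":-3,"fingers":0}
    - {"x":0.01,"y":-0.52,"z":0,"turn":-3,"fingers":0}
    - {"x":0,"y":-0.52,"z":0,"turn":-3,"fingers":0}
    - {"x":0,"y":0,"z":0,"turn":0,"fingers":0}
    - {"x":0,"y":0,"z":0,"turn":0,"fingers":0}

```text
clock: 20.42
position: [558.3, -68.3, 153.8]
ee_rot: [-0.688, 0.726, 0.0, -0.0]
contact_force: [5.3, -4.5, -6.7]
gripper_width: 11.2
```

```bash
python3 swing.py
```

```text
r 101.47966102264895 q 0.03084687090420977 jaw-normal q 0.029556071898720344 pos [558.33022576 -68.2504777  153.78284831] F [ 5.34196882 -4.54213541 -6.67907991] T [-1.5824903  -1.31945536 -0.54731301]
```

servo_tool:
  rows:
    - {"x":0,"y":-0.3,"z":0,"turn":-1.7,"fingers":0}
    - {"x":0,"y":-0.2,"z":0,"turn":-1,"fingers":0}
    - {"x":0,"y":0,"z":0,"turn":0,"fingers":0}
    - {"x":0,"y":0,"z":0,"turn":0,"fingers":0}

```text
clock: 20.75
position: [562.6, -68.6, 153.7]
ee_rot: [-0.704, 0.71, 0.001, -0.001]
contact_force: [3.0, -5.3, -5.6]
gripper_width: 11.2
```

```bash
python3 swing.py
```

```text
r 101.64162025730533 q -0.011022590064284242 jaw-normal q -0.016804663692557235 pos [562.5741362  -68.55831888 153.71131678] F [ 2.98220061 -5.28875875 -5.60720891] T [-1.55577908 -0.93764708 -0.74678345]
```

servo_tool:
  rows:
    - {"x":0,"y":-0.15,"z":0,"turn":-0.5,"fingers":0}
    - {"x":0,"y":0,"z":0,"turn":0,"fingers":0}
    - {"x":0,"y":0,"z":0,"turn":0,"fingers":0}

```text
clock: 21.0
position: [563.6, -68.5, 153.7]
ee_rot: [0.708, -0.707, -0.001, 0.001]
contact_force: [2.8, -5.2, -5.2]
gripper_width: 11.3
```

servo_tool:
  rows:
    - {"x":0,"y":-0.15,"z":0,"turn":0,"fingers":0}
    - {"x":0,"y":0,"z":0,"turn":0,"fingers":0}
    - {"x":0,"y":0,"z":0,"turn":0,"fingers":0}

```text
clock: 21.25
position: [563.8, -68.5, 153.6]
ee_rot: [0.708, -0.707, -0.002, 0.002]
contact_force: [-0.4, -5.8, -3.2]
gripper_width: 11.4
```

```bash
python3 swing.py
```

```text
r 101.60548660492375 q -0.022882639328056644 jaw-normal q 6.257241111479341 pos [563.7796261  -68.53120449 153.60541802] F [-0.42538433 -5.78572071 -3.19549825] T [-1.39957158  0.01506976 -0.5943281 ]
```

Motion stalls: at the stop. One more small press, then check from the scene and top cameras.

servo_tool:
  rows:
    - {"x":0,"y":-0.15,"z":0,"turn":0,"fingers":0}
    - {"x":0,"y":0,"z":0,"turn":0,"fingers":0}
    - {"x":0,"y":0,"z":0,"turn":0,"fingers":0}
    - {"x":0,"y":0,"z":0,"turn":0,"fingers":0}

```text
clock: 21.58
position: [563.9, -68.6, 153.5]
ee_rot: [0.708, -0.707, -0.003, 0.003]
contact_force: [-4.6, -3.9, -2.5]
gripper_width: 11.2
```

```bash
python3 swing.py;python3 sc.py s20;python3 - <<'E'
from h import *
p1=np.load('s20avg.npz')['p']; g=p1.mean(2); red=p1[...,0]-p1[...,1:].max(2)
for u in (331,332,333,334,336,337): print(u, red[183:192,u].round(0).astype(int),g[185:199,u].round(0).astype(int))
v=grab('top','t20'); im=v['p'][120:240,160:300][:,:,::-1]; cv2.imwrite('pics/t20z.png',cv2.resize(im,None,fx=5,fy=5,interpolation=cv2.INTER_CUBIC))
w=grab('wrist','w20')
im=cv2.imread('pics/s20.png')[110:270,240:400]; cv2.imwrite('pics/s20w.png',cv2.resize(im,None,fx=3.7,fy=3.7,interpolation=cv2.INTER_CUBIC))
E
```

```text
r 101.64128510472248 q -0.024393457729873946 jaw-normal q 6.257213379533976 pos [563.933132   -68.56712526 153.50251754] F [-4.59171442 -3.92841351 -2.52934288] T [-1.17188623  0.78532828 -0.51810481]
[563.89769121 -68.56575577 153.49051868] [-4.53726719 -5.19437138 -1.59987944] 21.6333
331 [ 0 -2  2 36 44  3  2  2  5] [107  90  68  61  64  65  67  68  67  75  77  77  76  77]
332 [-1 -1 -4 23 57 36  9  2  0] [111  96  71  63  50  60  80  83  76  76  76  76  78  76]
333 [ 0 -2 -6 25 73 68 26 -2 -5] [110 100  78  65  50  78 104  94  79  75  76  77  75  76]
334 [-2 -4  8 62 93 67 16 -7 -6] [100  97  80  64  67  98 113 100  81  75  76  76  77  76]
336 [27 68 86 62 14 -6 -7 -7 -5] [ 72  64  81  98 107 109 110 108  94  77  74  74  77  77]
337 [79 83 44  3 -6 -8 -5 -5 -6] [ 66  80 103 111 110 109 110 112 100  82  76  78  77  78]
```

View pics/s20z.png

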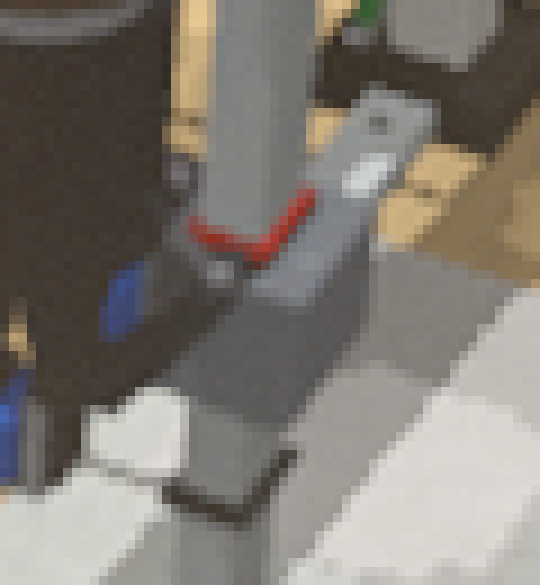

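View pics/s20w.png

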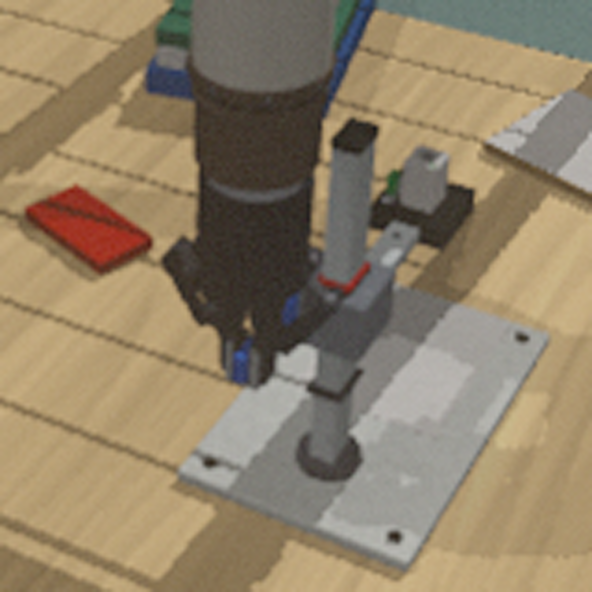

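View pics/w20.png

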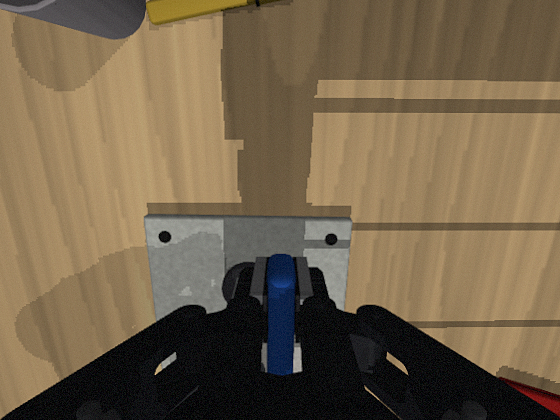

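servo_tool:
  rows:
    - {"x":0,"y":-0.15,"z":0,"turn":0,"fingers":0}
    - {"x":0,"y":0,"z":0,"turn":0,"fingers":0}
    - {"x":0,"y":0,"z":0,"turn":0,"fingers":0}
    - {"x":0,"y":0,"z":0,"turn":0,"fingers":0}

```text
clock: 22.32
position: [564.0, -68.6, 153.4]
ee_rot: [0.708, -0.706, -0.004, 0.004]
contact_force: [-7.5, -3.6, 1.0]
gripper_width: 11.5
```

```bash
python3 swing.py; python3 - <<'E'
from h import *
im=cv2.imread('pics/t20z.png'); print(im.shape)
E
```

```text
r 101.66136255328337 q -0.025457645524341974 jaw-normal q 6.257071155209472 pos [564.04131794 -68.5871496  153.39700963] F [-7.53985022 -3.5641393   0.97240622] T [-1.01002609  1.58796586 -0.48673204]
(600, 700, 3)
```

View pics/t20z.png

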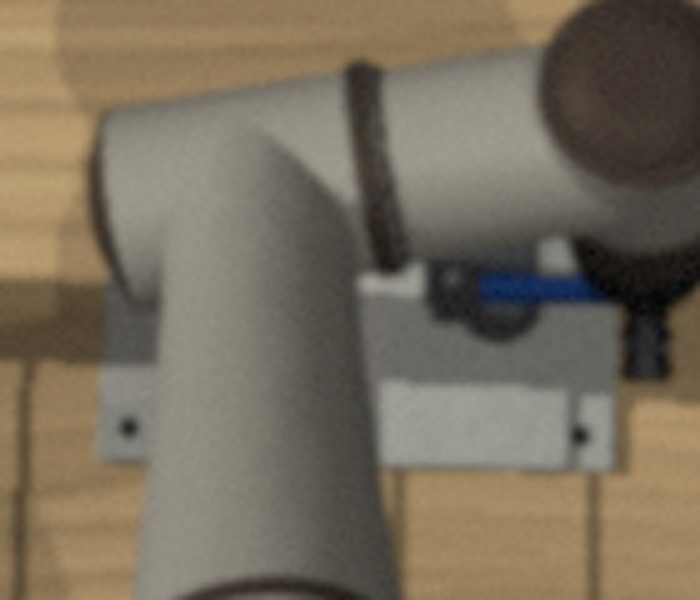

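The blade lies along -y and does not move under extra push, so it is home. Handing in while still gripping.

```bash
python3 -c "
from bench import arm
print(arm.job_done()); s=arm.read_state(); print(s['position'],s['gripper_width'],s['clock'])"
```

```text
the job is handed in; nothing more can be done
None
the job is handed in; nothing more can be done
```

The job is handed in, done in the order asked and finished at about 22 s, with the gripper still closed on the lever (opening 11.5 mm). No verdict is reported, so these are my own last checks.

- **Camera:** The 54 mm camera is in the shoe. When I set it down, the top of its foot was 3 mm below the rim, as specified. The scene view after the lift still shows it there.
- **Latch:** I pushed it to its stop, where the force rose to about 11 N. The bar then lay along -y to within about 0.02 rad. I did not measure it again after the lift; in the last scene view the green tab was still beside the camera body.
- **Height:** I lifted the carriage by its lever about 48 mm. My separate readings of the band's underside ranged from about 196 to 201 mm, so I set the final height from the scene view, where the carriage top and the band could be compared directly. After locking, the scene view puts the carriage top level with the band's underside to within about 1 mm. The tool had sunk 0.6 mm during the swing.
- **Lever:** It is home. Another 1.5 mm of commanded push moved it only about 0.1 mm, and the blade lies along -y.
- **Bystanders:** I did not touch them on purpose. I made no measured check that they had not moved.

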